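# Put the dried dishes away from the drainer, each with its own kind

### The arm

A 6-joint arm with a two-finger parallel gripper is mounted at the origin on the work surface. World frame = base frame: x ahead of the robot, y to its left, z up, the work surface at z = 0. Lengths are in m, angles in rad, forces in N, time in s.
With the tool pointing down it reaches from about 0.425 to 0.95 m from the base axis. Payload 3.5 kg.
Tool frame: the origin (TCP) lies between the finger pads; the fingertips stand 14 mm ahead of it and the grasp point (between the pads) lies 5 mm behind it (ctrl.tip_extent is the distance from the TCP to the fingertips, in m); x points along the fingers, z is the direction in which the jaws open and shut, and the axes are right-handed (so a half turn about x gives the same grasp; the last joint's range is limited). The gripper opens to 85 mm and grips with 20 to 120 N. Pads are 22 mm wide; open, the fingers measure 114 mm over their backs; the gripper's body (76 mm by 85 mm) begins 54 mm behind the grasp point. The pads swing forward as they close: fully open they stand 13 mm farther back than shut.
Start: joints at [-0.15, 0.286, 1.577, -0, 1.279, -0.15], TCP at [0.675, 0, 0.221] pointing down, gripper open.
Joint ranges: [-2.77, 2.77], [-0.9, 2.22], [0.21, 2.48], [-1.53, 4.67], [0.24, 2.81], [-2.84, 2.84]. Speed limits (rad/s): [2.79, 2.79, 3.14, 3.14, 3.14, 3.14].

### API

Orientations are given as a unit quaternion [x, y, z, w].
In Python, from plant import ctrl gives the robot as it stands.
- The arm moves only by the tool move_arm, never from a script. Its argument "commands" is one flat list of numbers, 4 for each row, row after row: the shift along the tool's x, y, z in units of 25 mm (1.0 is 25 mm), then the turn about the tool's x in units of 5 degrees (1.0 is 5 degrees). A call has 1 to 20 rows; each row shifts and turns the commanded pose from where the row before left it, along the tool's axes as they then stand; what a row does not reach is not made up. A row lasts 1/8 s, in which the tool goes at most 62.5 mm and 10.7 degrees, less where a joint would pass 70% of its speed; a pose out of reach is approached as far as the arm can. A call is refused whole if a number of a shift passes 1 or a number of a turn 1, either way. A call with a gripper value outside its range is refused whole. "jaw" is the finger opening in mm, from 0 to 85.4, set as the call begins (left out, the last holds). The fingers move at their own pace and stop on an object; "force" is the grip in N (left out, the last holds). Time passes only in rows, so rows that do not move let the fingers close. It gives the time, the measured TCP pose, the force and the opening at its end, in the units of the state.
- ctrl.get_state(): the state, without advancing time (a new reading comes with each control period).
- ctrl.read_camera(name): name is "scene" or "side" or "wrist"; returns the picture (384x512x3 uint8, red, green, blue); there is no depth.
- ctrl.get_calibration(name): a dict with "camera_matrix" (3x3 intrinsics, pixels), "camera_from_world" (4x4, takes a point from world to camera coordinates); the wrist camera has in their place "mount" (4x4, takes a point from camera to tool coordinates, whose origin is the TCP and whose axes are the tool frame's). Camera axes: x right, y down, z forward; pixel columns grow to the right and rows downward; lengths in m; the calibration is good to about 2 mm. A picture is of the moment at which its call begins: read the wrist's pose just before it. get_calibration takes no time and is no camera call.
- ctrl.sign_off(): hands the job in, once; it reports no verdict.
The state is a dict: "time": time; "qpos": joint angles; "dq": joint speeds; "joint_efforts": joint torques, N m; "eef_pos": TCP position; "tcp_rot": TCP orientation; "contact_force": force on the tool from outside, world axes, zero at the start; "wrist_torque": the same for the moment, N m; "opening": opening from 0.0 (shut) to 1.0 (fully open).
Only numpy, scipy, OpenCV 4.12 (cv2) and the standard library are available. Lean on these libraries where they do the work, as an engineer would, in place of code of your own. Each camera call takes 0.05 s, during which the arm holds its last target.

### The job

The washing-up in the blue dish drainer is dry: put all four pieces away on the grey mat where each belongs. The clear glass tumbler goes, still upside down, in the middle of the free half of the white glass tray beside its mate; the upside-down steel rice bowl nests squarely over the other steel bowl; the green saucer goes level and centred on top of the stack of green saucers; and the wooden chopstick cup stands upright in the middle of its round wooden drip dish. Set each piece down gently without dropping it, and do not push about the dishes already put away, the drip dish or the bottle of washing-up liquid.

Things in the scene. Friction and masses are not known exactly. Their poses are not given: they have to be found in the camera images.
- tumbler_center (a point): Clear glass tumbler to put away, in the blue drainer: nearly straight, upside down (closed base uppermost), 85 mm high, 60 mm wide at the top, 62 mm below, about 0.2 kg. The point is its centre, half-way up (42.5 mm above its lower edge); z up. The drainer is a shallow tray, 320 x 360 mm, left or right of the mat; its flat ribbed floor lies 12 mm above the ledge.
- bowl_center (a point): Steel rice bowl to put away, in the drainer, upside down: rim (below) 112 mm wide, 55 mm high, about 0.16 kg. On top is its round foot, 50 mm wide, 11 mm high, to grip it by (it slopes outwards below the foot). The point is its centre, half-way up, 27.5 mm above the rim (the foot reaches from 16.5 to 27.5 mm above the point); z up.
- cup_center (a point): Empty wooden chopstick cup to put away, in the drainer, upright: straight, round, two dark bands, open above, 64 mm wide, 96 mm high, wall 5 mm, about 0.14 kg. The point is its centre, half-way up (48 mm above its underside); z up. The four pieces stand two by two in the drainer in any order, about 115 mm apart near to far, 150 mm left to right.
- saucer_center (a point): Small green ceramic saucer to put away, in the drainer, right way up: 66 mm wide, 18 mm high, foot 38 mm wide, upright edge 5 mm high round its top to grip it by; about 0.07 kg. The point is its centre, half-way up (9 mm above its underside); z up. The drainer's rim is 39 mm high; inside its far edge is a row of plate prongs 62 mm high.
- tray_free_spot (a point): The tumbler's place: point on the floor of the white glass tray, in the middle of its free half (floor 6 mm above the tray's underside). The tray is fixed on the far part of the grey mat (5 mm thick): 172 mm long (y), 92 mm wide (x), rim 16 mm high, 5 mm thick, cork lining. The other tumbler stands 80 mm from this point along its -y. z up.
- home_bowl: The bowl's place: a like steel rice bowl already put away, loose, upside down on the grey mat: 112 mm wide, 55 mm high, foot 50 mm wide uppermost. Origin at the centre of its underside (rim level), z up. A bowl nested over it sits 15 mm higher than it, with about 5 mm of play sideways.
- saucer_stack: The saucer's place: a stack of three like green saucers, loose on the grey mat, moving as one piece, 66 mm wide, 34 mm high altogether. Origin at the centre of its underside, z up. The underside of a saucer nested on it lies 24 mm above this origin; it has about 3 mm of play sideways.
- drip_dish: The chopstick cup's place: a round, shallow, loose wooden drip dish on the grey mat, 96 mm wide, rim 12 mm high and 5 mm thick, inner floor 5 mm above its underside. Origin at the centre of its underside, z up. Home bowl, saucer stack and drip dish stand in a row along the mat's near part, in any order, about 120 mm apart.
- home_tumbler: A second clear glass tumbler, the same in shape and size (62 mm wide, 85 mm high), already upside down in the white glass tray. Leave it there. Origin at the centre of its underside.
- soap_bottle: Bottle of washing-up liquid, yellow with a white pump, 62 mm wide, 169 mm high, loose on the ledge to the left. Leave it alone. Origin at the centre of its underside.
There are look-alikes about, which are no part of the job. Leave any orange or yellow look-alike of the saucer_stack alone.

How it is judged:
By the outcome, as a careful person would: the job done as asked, in the order asked, and still so for the second after the job is handed in, with the robot touching nothing.
It also fails if it takes over 123 s, if anything falls off the work surface, if the arm or the gripper's body presses on something with over 40 N, if the wrist force passes 120 N, or if a joint passes its speed limit or range.

## Working session

There is one attempt and no reset: what is moved stays moved. The work goes in short steps, Python scripts to look and compute and a tool call to move; the robot and the scene stay as the last step left them, time stands still between calls to the robot, and variables do not carry over. Pictures are saved under pics/ and viewed, and the job is handed in when it is done.

Besides the shell and the picture viewer there is one more tool, called after "Emit:" by a JSON object that holds its "fn" and its "kwargs". move_arm: Moves the arm, as the interface text tells. Its arguments: {"type":"object","properties":{"commands":{"type":"array"},"jaw":{"type":"number"},"force":{"type":"number"}},"required":["commands"]}

```bash
mkdir -p pics; ls
cat > h.py <<'E'
import numpy as np,cv2
from plant import ctrl
from scipy.spatial.transform import Rotation as R
def snap(name,fn):
    st=ctrl.get_state(); im=ctrl.read_camera(name); cv2.imwrite('pics/'+fn+'.png',cv2.cvtColor(im,cv2.COLOR_RGB2BGR)); 
    np.savez('pics/'+fn+'.npz',im=im,p=st['eef_pos'],q=st['tcp_rot']); return im,st
def cam(name,st=None):
    c=ctrl.get_calibration(name); K=np.array(c['camera_matrix'])
    if 'mount' in c:
        T=np.eye(4);T[:3,:3]=R.from_quat(st['tcp_rot']).as_matrix();T[:3,3]=st['eef_pos']
        W=T@np.array(c['mount'])
    else: W=np.linalg.inv(np.array(c['camera_from_world']))
    return K,W
def ray(K,W,uv):
    d=W[:3,:3]@np.linalg.inv(K)@np.array([uv[0],uv[1],1.]); return W[:3,3],d/np.linalg.norm(d)
def onz(K,W,uv,z):
    o,d=ray(K,W,uv); return o+d*(z-o[2])/d[2]
def proj(K,W,P):
    P=np.atleast_2d(P); c=(P-W[:3,3])@W[:3,:3]; p=c@K.T; return p[:,:2]/p[:,2:]
E
python3 - <<'E'
from h import *
for n in ['scene','side','wrist']:
    im,st=snap(n,n+'0'); K,W=cam(n,st); print(n,K.tolist(),W.round(3).tolist())
st=ctrl.get_state(); print(st, ctrl.tip_extent)
E
```

```text
pics
scene [[451.3407493120093, 0.0, 256.19002092170575], [0.0, 451.3407493120093, 184.40280276196552], [0.0, 0.0, 1.0]] [[-0.401, 0.765, -0.503, 1.214], [0.916, 0.327, -0.233, 0.425], [-0.014, -0.555, -0.832, 1.309], [0.0, 0.0, 0.0, 1.0]]
side [[408.93275076479875, 0.0, 252.35645165986452], [0.0, 408.93275076479875, 186.09986657339098], [0.0, 0.0, 1.0]] [[0.999, -0.035, 0.03, 0.421], [-0.046, -0.689, 0.724, -0.864], [-0.005, -0.724, -0.69, 0.945], [0.0, 0.0, 0.0, 1.0]]
wrist [[302.30765610213723, 0.0, 252.493782396955], [0.0, 302.30765610213723, 192.49544487413996], [0.0, 0.0, 1.0]] [[1.0, -0.0, -0.003, 0.674], [-0.001, -0.95, -0.313, 0.08], [-0.003, 0.313, -0.95, 0.372], [0.0, 0.0, 0.0, 1.0]]
{'time': 0.15, 'qpos': array([-1.49995593e-01,  2.87004286e-01,  1.57785242e+00,  1.81640681e-05,
        1.27858479e+00, -1.49992347e-01]), 'dq': array([ 0.00106932, -0.00204808, -0.0035297 , -0.00234078,  0.00012269,
       -0.00088897]), 'joint_efforts': array([ 7.91554030e-04, -4.06602967e+01, -2.93140125e+01, -8.94972595e-05,
        3.96185191e-03, -2.97825103e-06]), 'eef_pos': array([6.74470664e-01, 1.17126502e-04, 2.20330523e-01]), 'tcp_rot': array([1.06760662e-04, 7.07751886e-01, 1.00754535e-04, 7.06461072e-01]), 'contact_force': array([ 0.02996433,  0.69988982, -0.01987686]), 'wrist_torque': array([0.02593839, 0.0318751 , 0.01714436]), 'opening': 1.0027044690778415} 0.014
```

View pics/scene0.png

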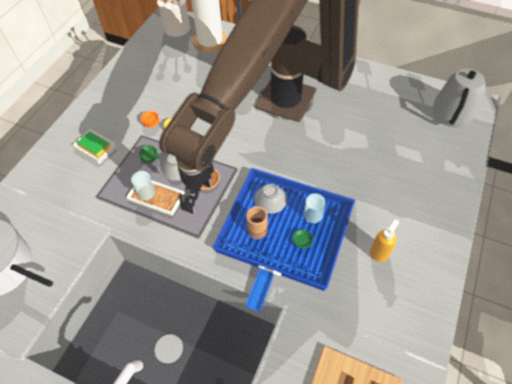

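View pics/side0.png

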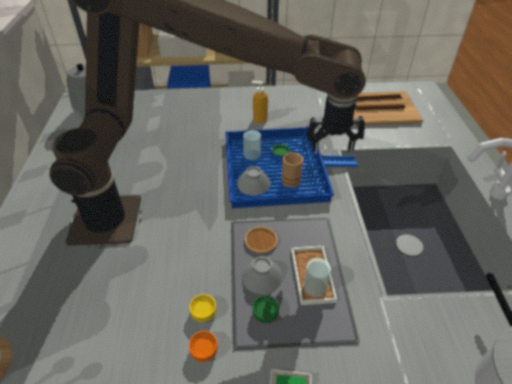

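View pics/wrist0.png

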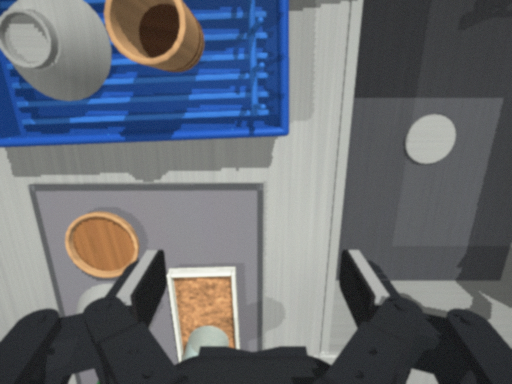

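Run:
```python
import cv2
a=cv2.imread('pics/scene0.png')[110:300,70:370]; b=cv2.imread('pics/side0.png')[110:350,180:380]
cv2.imwrite('pics/sc0z.png',cv2.resize(a,None,fx=2.6,fy=2.6,interpolation=cv2.INTER_CUBIC)); cv2.imwrite('pics/si0z.png',cv2.resize(b,None,fx=2.5,fy=2.5,interpolation=cv2.INTER_CUBIC))
from h import *
K,W=cam('side')
for n,uv,z in [('tum top',(252,135),.097),('bowl foot',(254,173),.067),('cup top',(293,157),.108),('saucer top',(281,150),.03),('dish',(261,239),.017),('hbowl foot',(263,265),.06),('stack',(265,306),.039),('htum top',(318,266),.096),('tray', (312,263),.011)]:
    p=onz(K,W,uv,z);print('side',n,p.round(3))
K,W=cam('scene')
for n,uv,z in [('tum top',(316,199),.097),('bowl foot',(269,188),.067),('cup top',(257,213),.108),('saucer top',(302,238),.03),('dish',(210,179),.017),('stack',(149,152),.039),('htum top',(140,178),.096)]:
    p=onz(K,W,uv,z);print('scene',n,p.round(3))
```

```text
side tum top [0.468 0.282 0.097]
side bowl foot [0.467 0.118 0.067]
side cup top [0.593 0.143 0.108]
side saucer top [0.571 0.278 0.03 ]
side dish [ 0.476 -0.114  0.017]
side hbowl foot [ 0.473 -0.235  0.06 ]
side stack [ 0.471 -0.342  0.039]
side htum top [ 0.608 -0.27   0.096]
side tray [ 0.612 -0.2    0.011]
scene tum top [0.457 0.281 0.097]
scene bowl foot [0.459 0.122 0.067]
scene cup top [0.583 0.134 0.108]
scene saucer top [0.569 0.281 0.03 ]
scene dish [ 0.475 -0.093  0.017]
scene stack [ 0.469 -0.338  0.039]
scene htum top [ 0.607 -0.275  0.096]
```

View pics/sc0z.png

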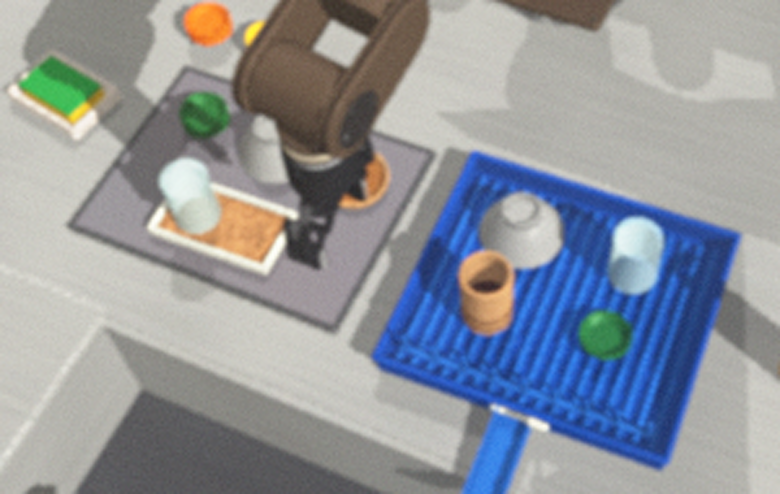

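View pics/si0z.png

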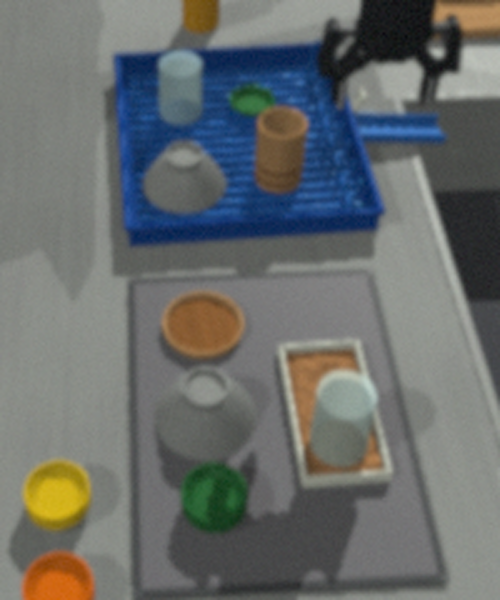

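Emit:
{"fn": "move_arm", "kwargs": {"commands": [-0.32,-0.8,-0.62,0,-0.32,-0.8,-0.62,0,-0.32,-0.8,-0.62,0,-0.32,-0.8,-0.62,0,-0.32,-0.8,-0.62,0,-0.32,-0.8,-0.62,0,-0.32,-0.8,-0.62,0,-0.32,-0.8,-0.62,0,-0.32,-0.8,-0.62,0,-0.32,-0.8,-0.62,0,0,0,0,0,0,0,0,0]}}

```text
time: 1.65
eef_pos: [0.5197, -0.2, 0.3014]
tcp_rot: [0.0, 0.707, -0.0, 0.707]
contact_force: [-0.5, -0.3, 0.1]
opening: 0.998
```

Run:
```python
from h import *
im,st=snap('wrist','w1');snap('scene','s1');snap('side','d1');print(st['eef_pos'],st['time'],st['contact_force'])
```

```text
[ 0.51971941 -0.19996908  0.30142591] 1.65 [-0.536326   -0.33510846  0.09774044]
```

View pics/w1.png

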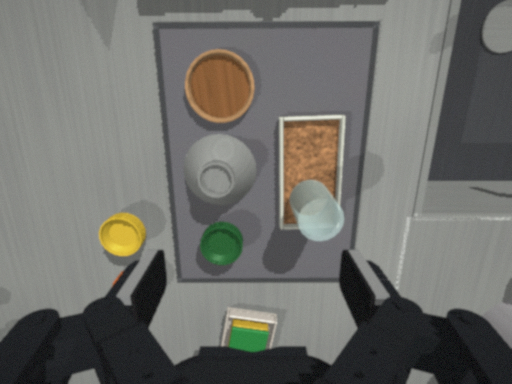

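Emit:
{"fn": "move_arm", "kwargs": {"commands": [0,0.95,0,0,0,0.95,0,0,0,0.95,0,0,0,0.95,0,0,0,0.95,0,0,0,0.95,0,0,0,0.95,0,0,0,0.95,0,0,0,0.95,0,0,0,0.95,0,0,0,0.95,0,0,0,0.95,0,0,0,0.95,0,0,0,0.95,0,0,0,0.95,0,0,0,0.95,0,0,0,0.95,0,0,0,0,0,0,0,0,0,0]}}

```text
time: 4.18
eef_pos: [0.5198, 0.2038, 0.3011]
tcp_rot: [-0.0, 0.707, 0.0, 0.707]
contact_force: [1.6, 0.1, 0.2]
opening: 1.003
```

Run:
```python
from h import *
im,st=snap('wrist','w2');snap('scene','s2');snap('side','d2');print(st['eef_pos'],st['time'],st['contact_force'])
```

```text
[0.51981904 0.20375362 0.30111281] 4.175 [1.57081762 0.14422855 0.17311583]
```

View pics/w2.png

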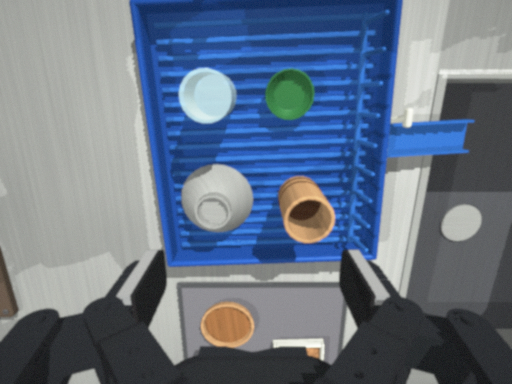

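View pics/s2.png

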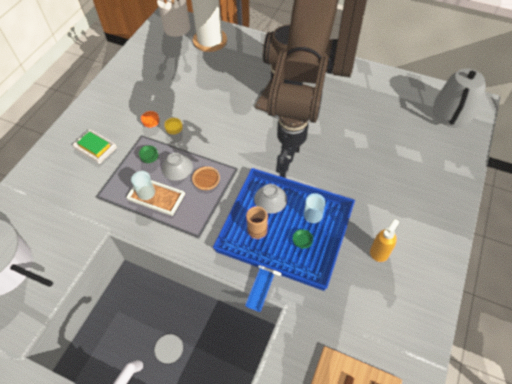

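View pics/d2.png

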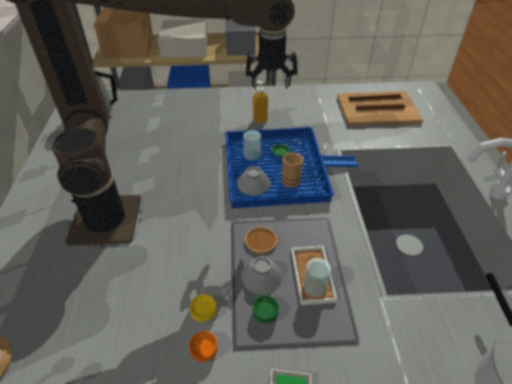

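```bash
cat > meas.py <<'E'
from h import *
from scipy.optimize import least_squares
def load(fn):
    d=np.load('pics/'+fn+'.npz'); return d['im'],{'eef_pos':d['p'],'tcp_rot':d['q']}
def circ(K,W,pts,z,r=None):
    P=np.array([onz(K,W,p,z)[:2] for p in pts])
    def f(x):
        return np.hypot(P[:,0]-x[0],P[:,1]-x[1])-(r if r else x[2])
    x0=list(P.mean(0))+([] if r else [.03])
    s=least_squares(f,x0,loss='soft_l1',f_scale=.001); return s.x,np.abs(f(s.x)).mean()
def blob(mask,near):
    n,l,st,c=cv2.connectedComponentsWithStats(mask.astype(np.uint8))
    ok=[i for i in range(1,n) if st[i,4]>60]; i=min(ok,key=lambda i:np.hypot(*(c[i]-near)))
    m=(l==i).astype(np.uint8); cs,_=cv2.findContours(m,cv2.RETR_EXTERNAL,cv2.CHAIN_APPROX_NONE)
    ct=max(cs,key=len)[:,0,:].astype(float); return ct,st[i]
E
python3 - <<'E'
from meas import *
for fn,L in [('w1',[('stack',(221,244),'g',.039),('dish',(220,86),'o',.017)]),('w2',[('saucer',(290,94),'g',.030),('dish',(228,325),'o',.017),('cup',(307,210),'o',.108)])]:
    im,st=load(fn);K,W=cam('wrist',st);h=cv2.cvtColor(im,cv2.COLOR_RGB2HSV)
    g=(h[...,0]>50)&(h[...,0]<75)&(h[...,1]>120);o=(h[...,0]>5)&(h[...,0]<20)&(h[...,1]>90)&(h[...,2]>70)
    for n,uv,c,z in L:
        ct,s=blob(g if c=='g' else o,uv); print(fn,n,s,*circ(K,W,ct,z))
for fn,b in [('w1',(150,10,240,290)),('w2',(140,50,220,220))]:
    im,_=load(fn);x,y,w,hh=b
    z=cv2.resize(im[y:y+hh,x:x+w],None,fx=2.8 if fn=='w2' else 2,fy=2.8 if fn=='w2' else 2,interpolation=cv2.INTER_CUBIC)
    cv2.imwrite('pics/%sz.png'%fn,z[...,::-1])
E
```

```text
w1 stack [ 201  223   41   41 1264] [ 0.47121377 -0.33876873  0.03276763] 0.0015023007143342676
w1 dish [ 185   50   69   73 3943] [ 0.47399801 -0.11232139  0.04631742] 0.00031928922016992136
w2 saucer [ 266   70   48   49 1818] [0.56814645 0.28138262 0.03078994] 0.000340141453923572
w2 dish [ 201  302   53   46 1878] [ 0.4736151  -0.10893548  0.04741569] 0.001136299088102242
w2 cup [ 280  177   54   66 2262] [0.5844877  0.14464521 0.0372458 ] 0.004939326709322852
```

View pics/w2z.png

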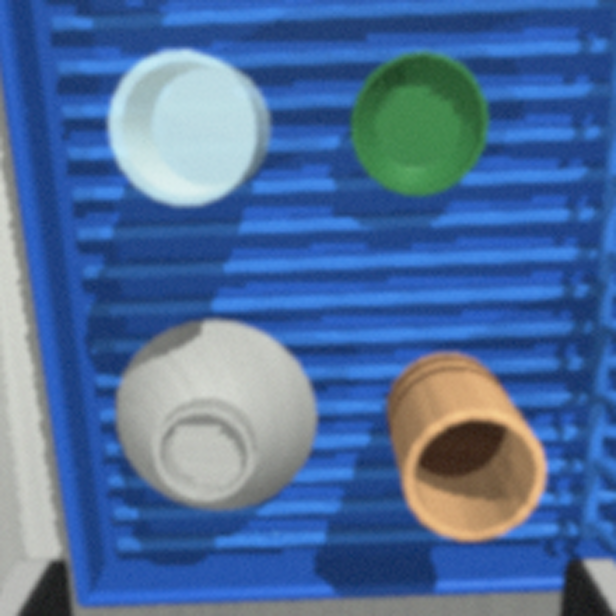

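View pics/w1z.png

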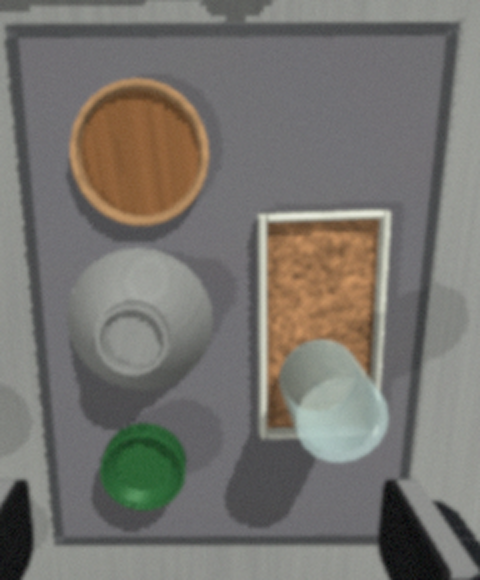

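Run:
```python
from meas import *
def do(fn,name,c,r,z,s,off):
    im,st=load(fn);K,W=cam('wrist',st)
    a=np.linspace(0,2*np.pi,24,endpoint=False)
    pts=[((c[0]+r*np.cos(t)+.5)/s-.5+off[0],(c[1]+r*np.sin(t)+.5)/s-.5+off[1]) for t in a]
    print(fn,name,*circ(K,W,pts,z))
    print(W[:3,3].round(3)) if name=='tum' else 0
do('w2','tum',(183,128),77,.097,2.8,(140,50))
do('w2','bowlfoot',(205,452),48,.067,2.8,(140,50))
do('w2','cup',(474,475),71,.108,2.8,(140,50))
do('w2','saucer',(420,124),69,.030,2.8,(140,50))
do('w1','hfoot',(131,337),36,.060,2,(150,10))
do('w1','htum',(342,417),45,.096,2,(150,10))
do('w1','stack',(143,467),43,.039,2,(150,10))
im,st=load('w1');K,W=cam('wrist',st)
for n,uv,z in [('tray NL',(259,213),.021),('tray NR',(391,210),.021),('left edge mid',(259,320),.021),('tray BL',(262,440),.021),('mat TL',(8,25),.005),('TR',(458,24),.005),('BL',(56,543),.005)]:
    print(n,onz(K,W,(uv[0]/2-.25+150,uv[1]/2-.25+10),z).round(4))
```

```text
w2 tum [0.46589751 0.28001947 0.03016667] 0.0006647450434798157
[0.52  0.284 0.453]
w2 bowlfoot [0.46469428 0.1287223  0.02446714] 0.0006433081459847242
w2 cup [0.58917591 0.13374063 0.0328181 ] 0.0010581986989706197
w2 saucer [0.56863608 0.28128407 0.03202432] 0.0006399840895762749
w1 hfoot [ 0.46889    -0.22992792  0.02476925] 0.00042634208301571785
w1 htum [ 0.60665036 -0.27357559  0.03010553] 0.0010484712813536763
w1 stack [ 0.47121647 -0.33920505  0.0348205 ] 0.001273535653705911
tray NL [ 0.5565 -0.151   0.021 ]
tray NR [ 0.6482 -0.1491  0.021 ]
left edge mid [ 0.5585 -0.2275  0.021 ]
tray BL [ 0.5634 -0.3243  0.021 ]
mat TL [ 0.3893 -0.0314  0.005 ]
TR [ 0.6858 -0.0313  0.005 ]
BL [ 0.3895 -0.4294  0.005 ]
```

Run:
```python
from meas import *
im,st=load('w2')
a=np.hstack([im[240:330,110:200],im[240:330,310:400]]);cv2.imwrite('pics/tipz.png',cv2.resize(a,None,fx=4.4,fy=4.4,interpolation=cv2.INTER_CUBIC)[...,::-1])
c=ctrl.get_calibration('wrist');print(np.array(c['mount']).round(4))
im,st=load('w2');K,W=cam('wrist',st)
for n,uv,z in [('drTL',(133,3),.039),('drBL',(168,265),.039),('drBR',(378,258),.039),('drTR',(402,0),.039),('prong',(372,60),.062),('prong low',(352,200),.062),('inner L',(172,255),.012)]: print(n,onz(K,W,uv,z).round(3))
```

```text
[[ 6.000e-04 -3.133e-01  9.497e-01 -1.522e-01]
 [-1.000e-03 -9.497e-01 -3.133e-01  8.000e-02]
 [ 1.000e+00 -7.000e-04 -9.000e-04 -2.000e-04]
 [ 0.000e+00  0.000e+00  0.000e+00  1.000e+00]]
drTL [0.376 0.386 0.039]
drBL [0.387 0.027 0.039]
drBR [0.714 0.04  0.039]
drTR [0.697 0.389 0.039]
prong [0.661 0.321 0.062]
prong low [0.656 0.144 0.062]
inner L [0.386 0.029 0.012]
```

View pics/tipz.png

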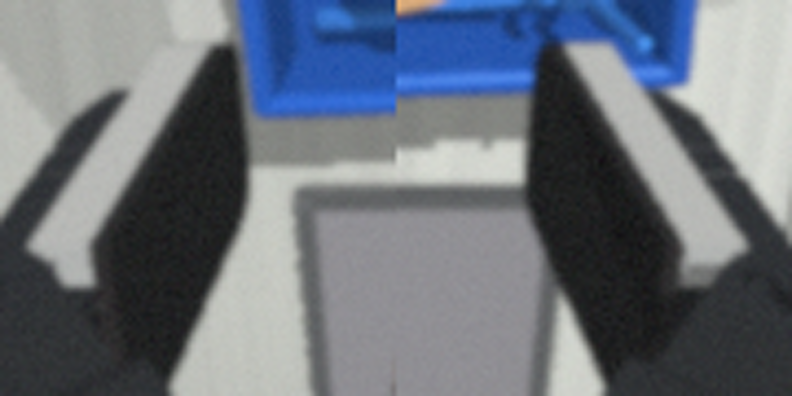

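Run:
```python
from h import *
c=ctrl.get_calibration('wrist');K=np.array(c['camera_matrix']);M=np.array(c['mount'])
for uv,z in [((163.9,250.2),-.0427),((165.9,286),-.0427),((310+(540-396)/4.4,250.2),.0427),((310+(530-396)/4.4,286),.0427)]:
    o,d=ray(K,M,uv); print((o+d*(z-o[2])/d[2]).round(4))
```

```text
[-0.0238  0.0086 -0.0427]
[-0.0264 -0.0096 -0.0427]
[-0.0238  0.0085  0.0427]
[-0.0259 -0.01    0.0427]
```

Run:
```python
from meas import *
im,st=load('d2');K,W=cam('side');p=st['eef_pos']
z=im[30:110,225:325].copy();z=cv2.resize(z,None,fx=6,fy=6,interpolation=cv2.INTER_CUBIC)
for s in (-1,1):
  for dz,col in [(-.014,(255,0,0)),(-.001,(255,255,0)),(.024,(0,255,0))]:
    u=proj(K,W,p+[s*.0427,0,dz])[0]; cv2.circle(z,tuple(int(v) for v in ((u-[225,30])*6+3)),4,col,-1)
cv2.imwrite('pics/tipside.png',z[...,::-1])
```

```text
(no output)
```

View pics/tipside.png

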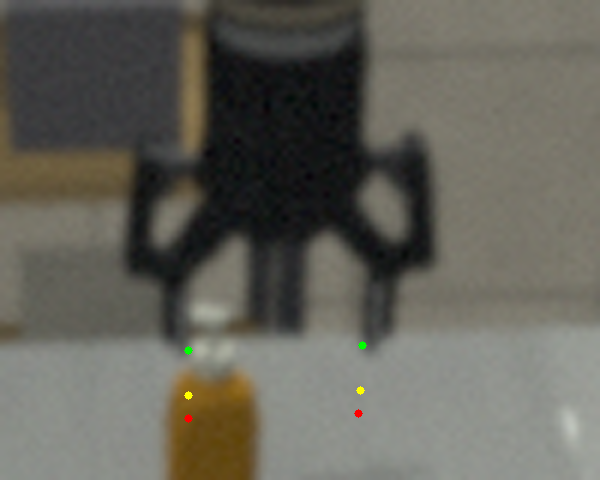

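Emit:
{"fn": "move_arm", "kwargs": {"commands": [0.5,0.762,-0.54,0,0.5,0.762,-0.54,0,0.5,0.762,-0.54,0,0.5,0.762,-0.54,0,1,0,0,0,1,0,0,0,1,0,0,0,1,0,0,0,1,0,0,0,1,0,0,0,1,0,0,0,0.5,0,0,0,0.5,0,0,0,0,0,0,0,0,0,0,0]}}

```text
time: 6.2
eef_pos: [0.4666, 0.2802, 0.0523]
tcp_rot: [0.0, 0.707, 0.0, 0.708]
contact_force: [0.2, -0.4, -0.1]
opening: 0.997
```

Run:
```python
from meas import *
im,st=snap('side','d3');wm,_=snap('wrist','w3');print(st['eef_pos'],st['contact_force'])
z=cv2.resize(im[90:190,200:330],None,fx=5,fy=5,interpolation=cv2.INTER_CUBIC)
cv2.imwrite('pics/d3z.png',z[...,::-1])
```

```text
[0.46664962 0.28022804 0.05226103] [ 0.23986752 -0.39512267 -0.06711803]
```

View pics/d3z.png

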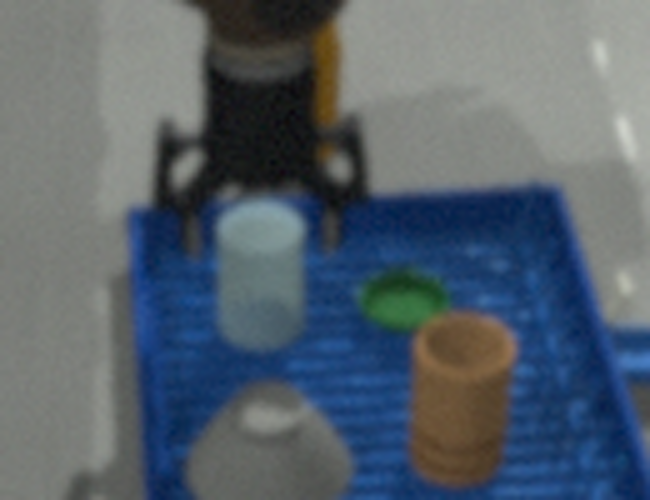

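View pics/w3.png

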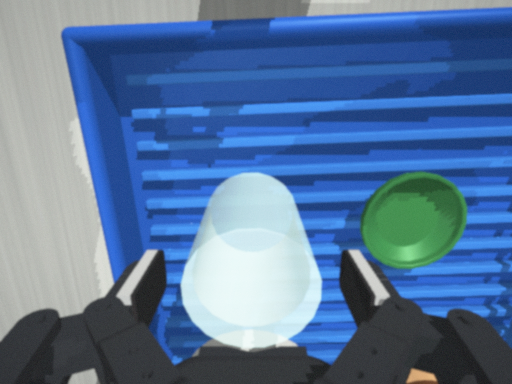

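Emit:
{"fn": "move_arm", "kwargs": {"commands": [0.2,0,0,0,0.2,0,0,0,0,0,0,0,0,0,0,0]}}

```text
time: 6.8
eef_pos: [0.4659, 0.28, 0.0413]
tcp_rot: [-0.0, 0.707, -0.0, 0.707]
contact_force: [0.9, 1.3, -0.3]
opening: 1.001
```

Emit:
{"fn": "move_arm", "kwargs": {"commands": [0,0,0,0,0,0,0,0,0,0,0,0,0,0,0,0,0,0,0,0,0,0,0,0], "jaw": 50, "force": 40}}

```text
time: 7.55
eef_pos: [0.4663, 0.2801, 0.0418]
tcp_rot: [0.0, 0.707, 0.0, 0.707]
contact_force: [-0.7, 0.5, 4.2]
opening: 0.706
```

Run:
```python
from meas import *
im,st=snap('side','d4');wm,_=snap('wrist','w4');print(st['eef_pos'],st['contact_force'],st['opening'])
z=cv2.resize(im[90:190,200:330],None,fx=4,fy=4,interpolation=cv2.INTER_CUBIC)
cv2.imwrite('pics/d4z.png',np.hstack([z[...,::-1][:384],wm[:384,100:400,::-1]])[:384])
```

```text
[0.46628451 0.28011301 0.0417868 ] [-0.68704407  0.51527546  4.16857793] 0.705661215861208
```

View pics/d4z.png

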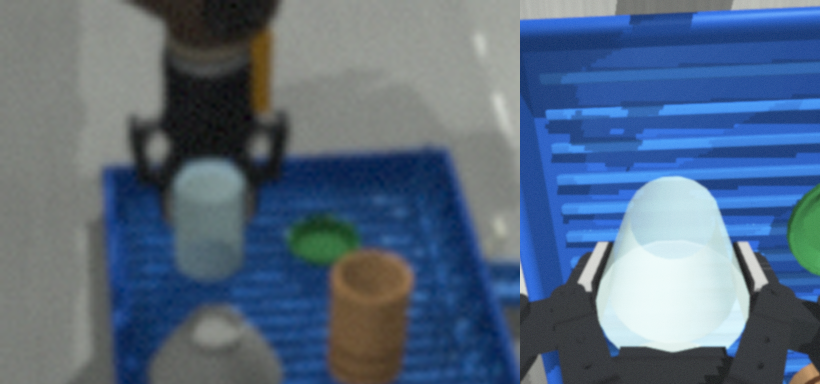

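Emit:
{"fn": "move_arm", "kwargs": {"commands": [-0.5,0,0,0,-0.9,0,0,0,-1,0,0,0,-1,0,0,0,-1,0,0,0,-0.8,0,0,0]}}

```text
time: 8.4
eef_pos: [0.4655, 0.2798, 0.1722]
tcp_rot: [-0.0, 0.707, -0.0, 0.707]
contact_force: [-0.7, -0.6, -2.5]
opening: 0.704
```

Emit:
{"fn": "move_arm", "kwargs": {"commands": [0,-0.95,0.276,0,0,-0.95,0.276,0,0,-0.95,0.276,0,0,-0.95,0.276,0,0,-0.95,0.276,0,0,-0.95,0.276,0,0,-0.95,0.276,0,0,-0.95,0.276,0,0,-0.95,0.276,0,0,-0.95,0.276,0,0,-0.95,0.276,0,0,-0.95,0.276,0,0,-0.95,0.276,0,0,-0.95,0.276,0,0,-0.95,0.276,0,0,-0.95,0.276,0,0,-0.95,0.276,0,0,-0.95,0.276,0,0,-0.95,0.276,0,0,-0.95,0.276,0]}}

```text
time: 10.9
eef_pos: [0.6044, -0.1966, 0.1713]
tcp_rot: [0.0, 0.707, 0.0, 0.707]
contact_force: [0.5, 0.6, -2.0]
opening: 0.706
```

Emit:
{"fn": "move_arm", "kwargs": {"commands": [0,0,0,0,0,0,0,0]}}

```text
time: 11.15
eef_pos: [0.6039, -0.195, 0.1711]
tcp_rot: [0.0, 0.707, 0.0, 0.707]
contact_force: [-0.9, 0.4, -1.2]
opening: 0.704
```

Run:
```python
from meas import *
wm,st=snap('wrist','w5');im,_=snap('side','d5');print(st['eef_pos'],st['contact_force'],st['opening'])
K,W=cam('side')
z=cv2.resize(im[180:320,230:370],None,fx=2.74,fy=2.74,interpolation=cv2.INTER_CUBIC)
cv2.imwrite('pics/d5z.png',np.hstack([z[...,::-1][:383],wm[:383,100:450,::-1]]))
```

```text
[ 0.60386556 -0.19496495  0.17114244] [-0.88475287  0.39173613 -1.22255595] 0.7039988492208324
```

View pics/d5z.png

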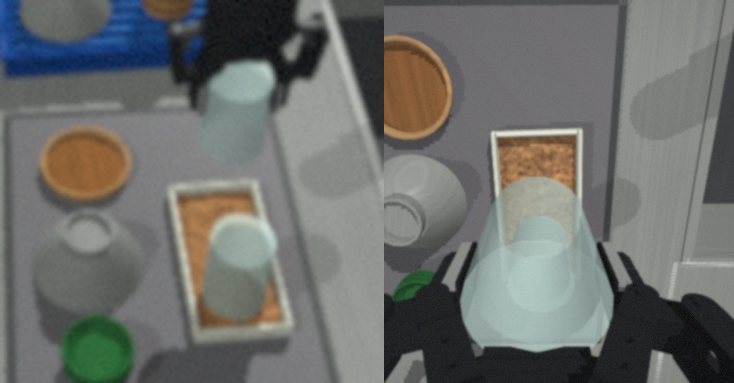

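Run:
```python
from meas import *
im,st=load('w5');K,W=cam('wrist',st)
z=cv2.resize(im[110:270,180:330],None,fx=4,fy=4,interpolation=cv2.INTER_CUBIC);cv2.imwrite('pics/w5z.png',z[...,::-1])
```

```text
(no output)
```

View pics/w5z.png

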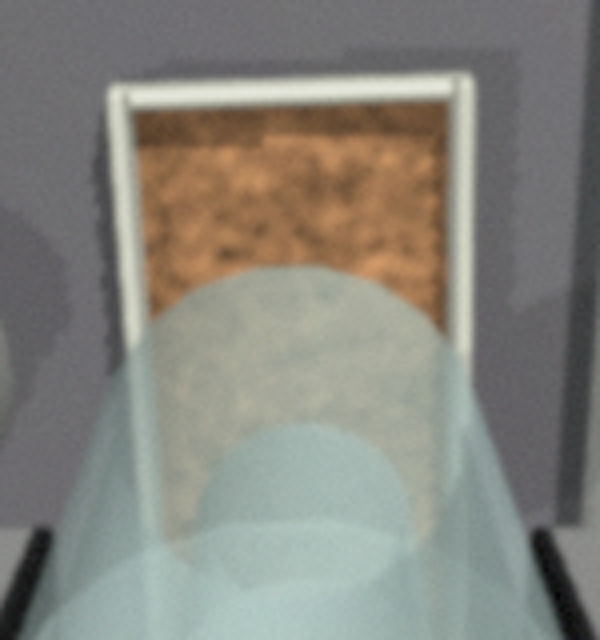

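Run:
```python
from meas import *
im,st=load('w5');K,W=cam('wrist',st)
f=lambda a,z: onz(K,W,(a[0]/4-.4+180,a[1]/4-.4+110),z)
P={n:f(a,.021) for n,a in dict(NL=(109,86),NR=(475,74),L=(128,340),R=(472,340)).items()}
for n in P: print(n,P[n].round(4))
print('tumbler +y edge',f((290,265),.141).round(4), 'left/right of lower rim', f((128,350),.141).round(4))
K,W=cam('side'); im,st=load('d5')
```

```text
NL [ 0.5583 -0.1508  0.021 ]
NR [ 0.6484 -0.148   0.021 ]
L [ 0.5601 -0.2169  0.021 ]
R [ 0.6509 -0.217   0.021 ]
tumbler +y edge [ 0.6032 -0.1642  0.141 ] left/right of lower rim [ 0.5773 -0.1782  0.141 ]
```

Emit:
{"fn": "move_arm", "kwargs": {"commands": [1,0,0.04,0,1,0,0,0,1,0,0,0,1,0,0,0,0.5,0,0,0,0.3,0,0,0,0.15,0,0,0,0.1,0,0,0,0,0,0,0]}}

```text
time: 12.38
eef_pos: [0.6053, -0.1952, 0.0457]
tcp_rot: [-0.0, 0.707, -0.0, 0.707]
contact_force: [0.8, 0.6, -0.8]
opening: 0.702
```

Emit:
{"fn": "move_arm", "kwargs": {"commands": [0.06,0,0,0,0.04,0,0,0,0,0,0,0,0,0,0,0]}}

```text
time: 12.88
eef_pos: [0.605, -0.195, 0.0427]
tcp_rot: [0.0, 0.707, -0.0, 0.707]
contact_force: [-0.0, -0.3, -1.4]
opening: 0.705
```

Emit:
{"fn": "move_arm", "kwargs": {"commands": [0.04,0,0,0,0.03,0,0,0,0,0,0,0]}}

```text
time: 13.25
eef_pos: [0.605, -0.195, 0.0409]
tcp_rot: [0.0, 0.707, -0.0, 0.707]
contact_force: [0.9, 0.1, -2.2]
opening: 0.707
```

Emit:
{"fn": "move_arm", "kwargs": {"commands": [0.03,0,0,0,0,0,0,0]}}

```text
time: 13.5
eef_pos: [0.605, -0.195, 0.0408]
tcp_rot: [-0.0, 0.707, 0.0, 0.707]
contact_force: [-2.2, -0.2, 3.5]
opening: 0.711
```

Emit:
{"fn": "move_arm", "kwargs": {"commands": [0,0,0,0,0,0,0,0,0,0,0,0,0,0,0,0], "jaw": 85.4}}

```text
time: 14.0
eef_pos: [0.605, -0.195, 0.0401]
tcp_rot: [-0.0, 0.707, -0.0, 0.707]
contact_force: [0.4, -0.4, -0.7]
opening: 1.003
```

Emit:
{"fn": "move_arm", "kwargs": {"commands": [-0.5,0,0,0,-1,0,0,0,-1,0,0,0,-1,0,0,0,-1,0,0,0,-1,0,0,0,0,0.6,-0.2,0,0,1,-0.3,0,0,1,-0.3,0,0,0,0,0,0,0,0,0]}}

```text
time: 15.38
eef_pos: [0.5848, -0.1294, 0.1773]
tcp_rot: [-0.0, 0.707, 0.0, 0.707]
contact_force: [0.7, 0.1, 0.8]
opening: 1.001
```

Run:
```python
from meas import *
wm,st=snap('wrist','w6');im,_=snap('side','d6');print(st['eef_pos'],st['contact_force'],st['opening'],st['time'])
z=cv2.resize(im[180:320,230:370],None,fx=2.74,fy=2.74,interpolation=cv2.INTER_CUBIC)
cv2.imwrite('pics/d6z.png',np.hstack([z[...,::-1][:383],wm[:383,100:450,::-1]]))
```

```text
[ 0.5847815  -0.12937194  0.17725741] [0.6864027  0.08663954 0.81986019] 1.0009543927321898 15.375
```

View pics/d6z.png

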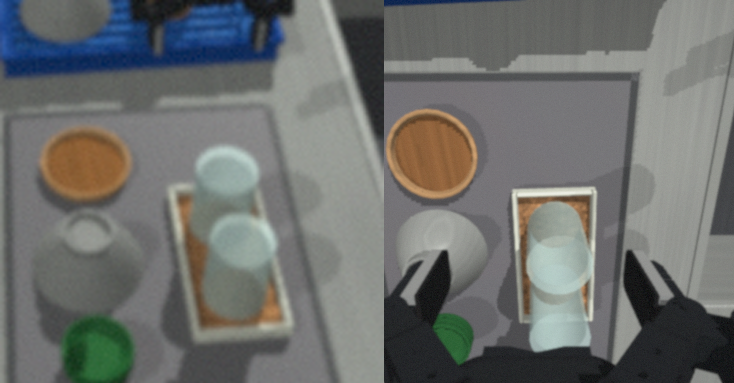

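Emit:
{"fn": "move_arm", "kwargs": {"commands": [0,0.938,-0.437,0,0,0.938,-0.437,0,0,0.938,-0.437,0,0,0.938,-0.437,0,0,0.938,-0.437,0,0,0.938,-0.437,0,0,0.938,-0.437,0,0,0.938,-0.437,0,0,0.938,-0.437,0,0,0.938,-0.437,0,0,0.938,-0.437,0,0,0,0,0,0,0,0,0]}}

```text
time: 17.1
eef_pos: [0.4647, 0.1281, 0.1779]
tcp_rot: [-0.0, 0.707, 0.0, 0.707]
contact_force: [0.2, -0.1, 0.2]
opening: 1.0
```

Run:
```python
from meas import *
wm,st=snap('wrist','w7');print(st['eef_pos'])
z=cv2.resize(wm[130:384,100:420],None,fx=2.4,fy=2.3,interpolation=cv2.INTER_CUBIC)
cv2.imwrite('pics/w7z.png',z[...,::-1])
```

```text
[0.46469364 0.12807688 0.17785374]
```

View pics/w7z.png

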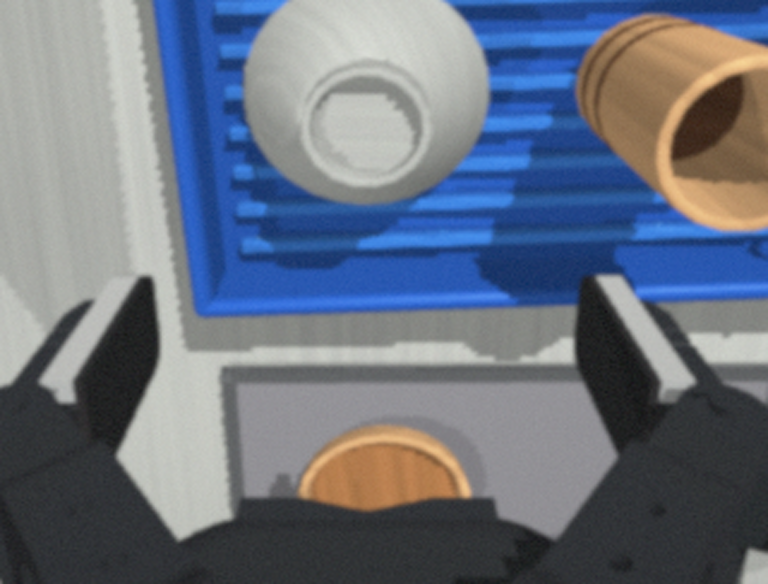

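Run:
```python
from meas import *
im,st=load('w7');K,W=cam('wrist',st)
a=np.linspace(0,6.28,24)
print(circ(K,W,[(100+(367+65*np.cos(t))/2.4-.3,130+(124+62*np.sin(t))/2.3-.3) for t in a],.067))
# bowl rim contour outer: left,right extremes
print(onz(K,W,(100+244/2.4,130+85/2.3),.016),onz(K,W,(100+489/2.4,130+85/2.3),.016))
```

```text
(array([0.46436497, 0.12896458, 0.02505   ]), np.float64(0.00031006421927826463))
[0.41019639 0.13300506 0.016     ] [0.51885486 0.13298378 0.016     ]
```

Emit:
{"fn": "move_arm", "kwargs": {"commands": [1,0.04,0,0,1,0,0,0,1,0,0,0,1,0,0,0,0.5,0,0,0,0.2,0,0,0,0,0,0,0,0,0,0,0]}}

```text
time: 18.15
eef_pos: [0.4657, 0.1289, 0.0612]
tcp_rot: [0.0, 0.706, 0.0, 0.708]
contact_force: [0.6, -0.9, 0.3]
opening: 1.0
```

Run:
```python
from meas import *
wm,st=snap('wrist','w8');im,_=snap('side','d8');print(st['eef_pos'],st['contact_force'])
z=cv2.resize(im[110:210,210:330],None,fx=3.5,fy=3.5,interpolation=cv2.INTER_CUBIC)
cv2.imwrite('pics/d8z.png',np.hstack([z[...,::-1][:350],wm[34:384,100:450,::-1]]))
```

```text
[0.46567925 0.12894431 0.06118231] [ 0.61401104 -0.90094987  0.2769852 ]
```

View pics/d8z.png

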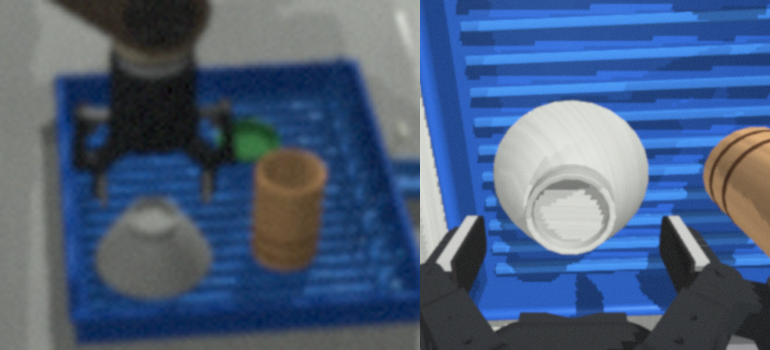

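Emit:
{"fn": "move_arm", "kwargs": {"commands": [0.3,0,0,0,0.2,0,0,0,0.16,0,-0.02,0,0,0,0,0,0,0,0,0]}}

```text
time: 18.88
eef_pos: [0.4644, 0.1289, 0.0437]
tcp_rot: [0.0, 0.707, -0.0, 0.707]
contact_force: [-0.9, 0.0, -1.0]
opening: 1.004
```

Emit:
{"fn": "move_arm", "kwargs": {"commands": [0,0,0,0,0,0,0,0,0,0,0,0], "jaw": 60, "force": 20}}

```text
time: 19.25
eef_pos: [0.4644, 0.1289, 0.0438]
tcp_rot: [0.0, 0.707, 0.0, 0.707]
contact_force: [-0.5, -0.2, -0.1]
opening: 0.7
```

Run:
```python
from meas import *
wm,st=snap('wrist','w9');im,_=snap('side','d9');print(st['eef_pos'],st['contact_force'])
z=cv2.resize(im[110:210,210:330],None,fx=3.5,fy=3.5,interpolation=cv2.INTER_CUBIC)
cv2.imwrite('pics/d9z.png',np.hstack([z[...,::-1][:350],wm[34:384,100:450,::-1]]))
```

```text
[0.46438817 0.12893753 0.04378247] [-0.48731799 -0.2078598  -0.06976471]
```

View pics/d9z.png

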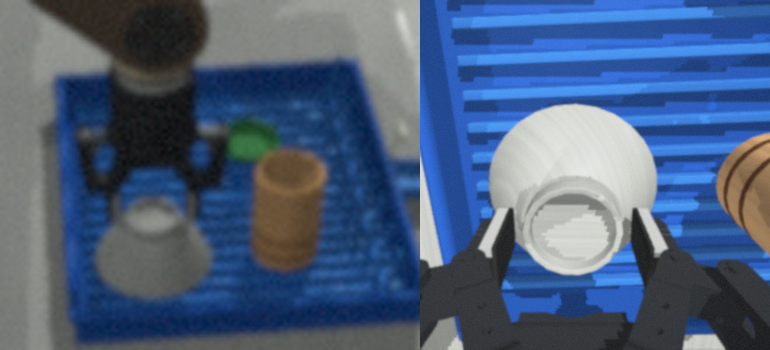

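Emit:
{"fn": "move_arm", "kwargs": {"commands": [0,0,0,0,0,0,0,0,0,0,0,0,0,0,0,0], "jaw": 40, "force": 40}}

```text
time: 19.85
eef_pos: [0.4648, 0.129, 0.0441]
tcp_rot: [-0.0, 0.707, 0.0, 0.707]
contact_force: [-0.2, 0.4, 4.3]
opening: 0.562
```

Run:
```python
from meas import *
wm,st=snap('wrist','w10');print(st['eef_pos'],st['contact_force'],st['opening']*85.4)
z=cv2.resize(wm[204:384,160:350],None,fx=4,fy=3.3,interpolation=cv2.INTER_CUBIC)
cv2.imwrite('pics/w10z.png',z[...,::-1])
c=ctrl.get_calibration('wrist');K=np.array(c['camera_matrix']);M=np.array(c['mount'])
```

```text
[0.46476318 0.1289683  0.04411263] [-0.16911552  0.43174805  4.33514861] 48.00939942714446
```

View pics/w10z.png

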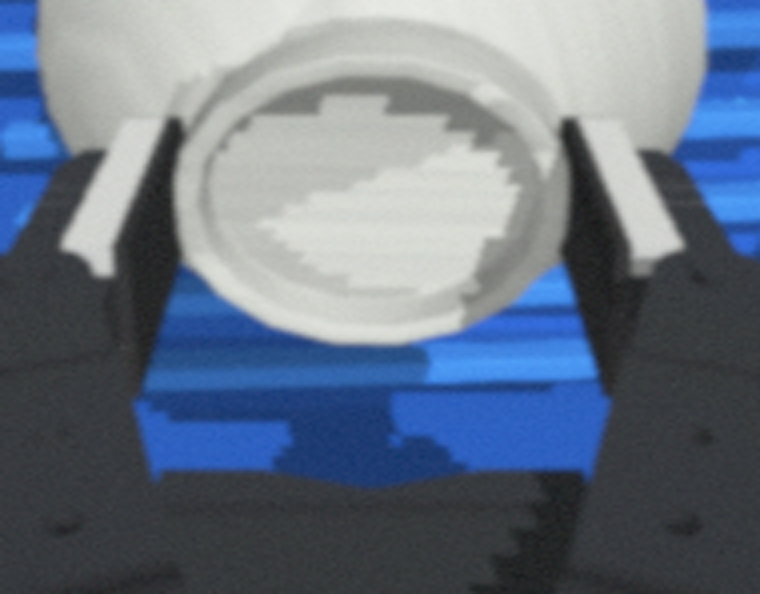

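Run:
```python
from meas import *
im,st=load('w5');a=cv2.resize(im[150:300,60:200],None,fx=2.7,fy=2.7,interpolation=cv2.INTER_CUBIC)
b,_=load('w1');b=cv2.resize(b[120:220,170:270],None,fx=4,fy=4,interpolation=cv2.INTER_CUBIC)
cv2.imwrite('pics/hb.png',np.hstack([a[:400],b[:400]])[...,::-1])
print(a.shape)
```

```text
(405, 378, 3)
```

View pics/hb.png

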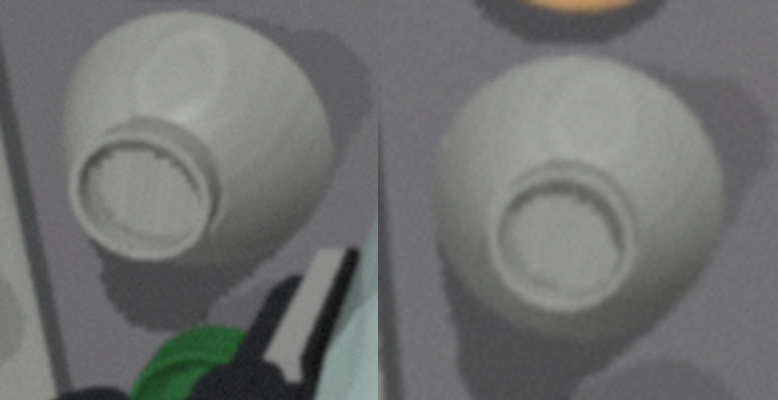

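Emit:
{"fn": "move_arm", "kwargs": {"commands": [-0.4,0,0,0,-0.8,0,0,0,-1,0,0,0,-1,0,0,0,-1,0,0,0,-0.8,0,0,0,0,0,0,0]}}

```text
time: 20.78
eef_pos: [0.4649, 0.129, 0.1699]
tcp_rot: [0.0, 0.706, 0.0, 0.708]
contact_force: [0.1, -0.3, -1.7]
opening: 0.566
```

Run:
```python
from meas import *
t=np.linspace(0,6.28,24)
im,st=load('w5');K,W=cam('wrist',st)
print(circ(K,W,[(60+(140+71*np.cos(a))/2.7-.3,150+(198+62*np.sin(a))/2.7-.3) for a in t],.060))
im,st=load('w1');K,W=cam('wrist',st)
print(circ(K,W,[(170+(183.5+71*np.cos(a))/4-.4,120+(243+68*np.sin(a))/4-.4) for a in t],.060))
st=ctrl.get_state();print(st['eef_pos'])
```

```text
(array([ 0.4694737 , -0.23286183,  0.0245375 ]), np.float64(0.001139959577548399))
(array([ 0.4690817 , -0.23283187,  0.02398017]), np.float64(0.0002848399162822234))
[0.46494123 0.1289749  0.16992939]
```

Emit:
{"fn": "move_arm", "kwargs": {"commands": [0,-0.6,0,0,0,-0.993,0.0115,0,0,-0.993,0.0115,0,0,-0.993,0.0115,0,0,-0.993,0.0115,0,0,-0.993,0.0115,0,0,-0.993,0.0115,0,0,-0.993,0.0115,0,0,-0.993,0.0115,0,0,-0.993,0.0115,0,0,-0.993,0.0115,0,0,-0.993,0.0115,0,0,-0.993,0.0115,0,0,-0.993,0.0115,0,0,-0.993,0.0115,0,0,0,0,0,0,0,0,0]}}

```text
time: 22.9
eef_pos: [0.4673, -0.2331, 0.1674]
tcp_rot: [0.001, 0.708, 0.0, 0.706]
contact_force: [-0.7, 0.5, -1.4]
opening: 0.565
```

Run:
```python
from meas import *
wm,st=snap('wrist','w11');im,_=snap('side','d11');print(st['eef_pos'],st['contact_force'])
z=cv2.resize(im[200:320,210:330],None,fx=3,fy=3,interpolation=cv2.INTER_CUBIC)
cv2.imwrite('pics/d11z.png',np.hstack([z[...,::-1][:350],wm[34:384,60:450,::-1]]))
```

```text
[ 0.46733593 -0.23307169  0.16735522] [-0.67137286  0.53806944 -1.44390739]
```

View pics/d11z.png

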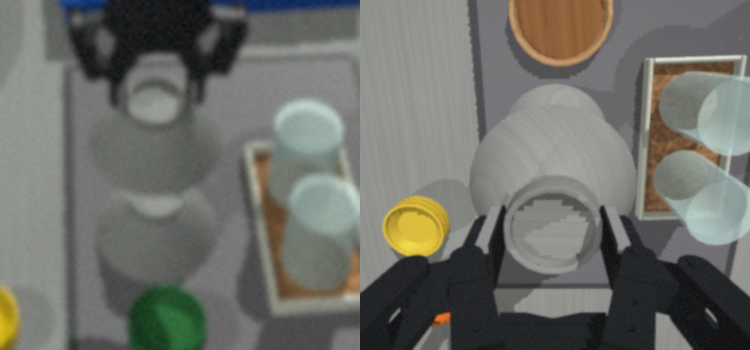

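Emit:
{"fn": "move_arm", "kwargs": {"commands": [0.8,0,0.03,0,0.9,0,0,0,0.8,0,0,0,0.5,0,0,0,0.4,0,0,0,0.3,0,0,0,0.2,0,0,0,0.2,0,0,0,0.15,0,0,0,0,0,0,0,0,0,0,0]}}

```text
time: 24.38
eef_pos: [0.4692, -0.2337, 0.0626]
tcp_rot: [-0.0, 0.707, -0.0, 0.707]
contact_force: [-0.7, 0.4, -2.3]
opening: 0.566
```

Run:
```python
from meas import *
wm,st=snap('wrist','w12');im,_=snap('side','d12');print(st['eef_pos'],st['contact_force'])
z=cv2.resize(im[200:320,210:330],None,fx=3,fy=3,interpolation=cv2.INTER_CUBIC)
cv2.imwrite('pics/d12z.png',np.hstack([z[...,::-1][:350],wm[34:384,60:450,::-1]]))
```

```text
[ 0.46921226 -0.23373025  0.0626131 ] [-0.67208889  0.3533117  -2.27908375]
```

View pics/d12z.png

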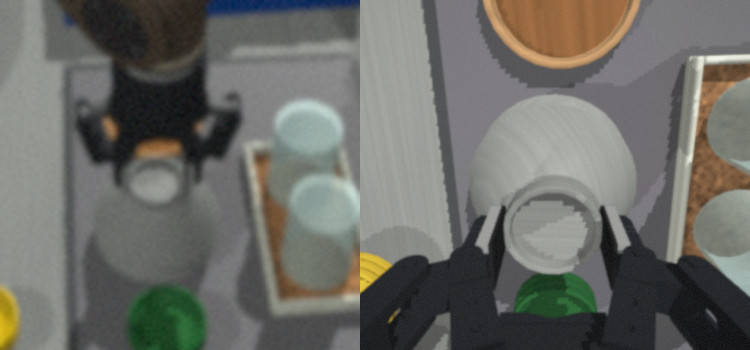

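Emit:
{"fn": "move_arm", "kwargs": {"commands": [0.1,0.035,0,0,0.1,0,0,0,0.06,0,0,0,0,0,0,0]}}

```text
time: 24.98
eef_pos: [0.4689, -0.2326, 0.0557]
tcp_rot: [0.0, 0.707, 0.0, 0.707]
contact_force: [-0.2, -0.7, -1.0]
opening: 0.565
```

Emit:
{"fn": "move_arm", "kwargs": {"commands": [0.05,0,0,0,0.04,0,0,0,0,0,0,0]}}

```text
time: 25.35
eef_pos: [0.469, -0.2327, 0.0536]
tcp_rot: [0.0, 0.707, 0.0, 0.707]
contact_force: [0.5, 0.4, -1.5]
opening: 0.564
```

Emit:
{"fn": "move_arm", "kwargs": {"commands": [0.03,0,0,0,0,0,0,0]}}

```text
time: 25.6
eef_pos: [0.469, -0.2327, 0.0529]
tcp_rot: [0.0, 0.707, 0.0, 0.707]
contact_force: [-0.0, -0.8, -0.8]
opening: 0.564
```

Emit:
{"fn": "move_arm", "kwargs": {"commands": [0.03,0,0,0,0,0,0,0]}}

```text
time: 25.85
eef_pos: [0.4692, -0.2328, 0.0526]
tcp_rot: [-0.0, 0.707, -0.0, 0.707]
contact_force: [-2.1, 1.1, 2.2]
opening: 0.564
```

Emit:
{"fn": "move_arm", "kwargs": {"commands": [0.03,0,0,0,0,0,0,0]}}

```text
time: 26.1
eef_pos: [0.4692, -0.2328, 0.0526]
tcp_rot: [0.0, 0.707, 0.0, 0.707]
contact_force: [-3.4, 1.8, 6.5]
opening: 0.564
```

Emit:
{"fn": "move_arm", "kwargs": {"commands": [0,0,0,0,0,0,0,0,0,0,0,0,0,0,0,0], "jaw": 85.4}}

```text
time: 26.6
eef_pos: [0.4691, -0.2327, 0.0513]
tcp_rot: [0.0, 0.707, 0.0, 0.707]
contact_force: [-0.1, 0.2, 0.5]
opening: 1.002
```

Emit:
{"fn": "move_arm", "kwargs": {"commands": [-0.4,0,0,0,-1,0,0,0,-1,0,0,0,-1,0,0,0,-1,0,0,0,-0.6,0.5,0,0,0,0.8,0,0,0,0.8,0,0,0,0,0,0,0,0,0,0]}}

```text
time: 27.85
eef_pos: [0.4688, -0.1798, 0.1757]
tcp_rot: [-0.0, 0.707, 0.0, 0.707]
contact_force: [-0.3, -0.1, 0.5]
opening: 0.997
```

Run:
```python
from meas import *
wm,st=snap('wrist','w13');im,_=snap('side','d13');print(st['eef_pos'],st['contact_force'])
z=cv2.resize(im[200:320,210:330],None,fx=3,fy=3,interpolation=cv2.INTER_CUBIC)
cv2.imwrite('pics/d13z.png',np.hstack([z[...,::-1][:350],wm[34:384,60:450,::-1]]))
z=cv2.resize(wm[100:250,180:330],None,fx=4,fy=4,interpolation=cv2.INTER_CUBIC);cv2.imwrite('pics/w13z.png',z[...,::-1])
```

```text
[ 0.46884331 -0.17976625  0.17567443] [-0.26371845 -0.07210522  0.52188935]
```

View pics/d13z.png

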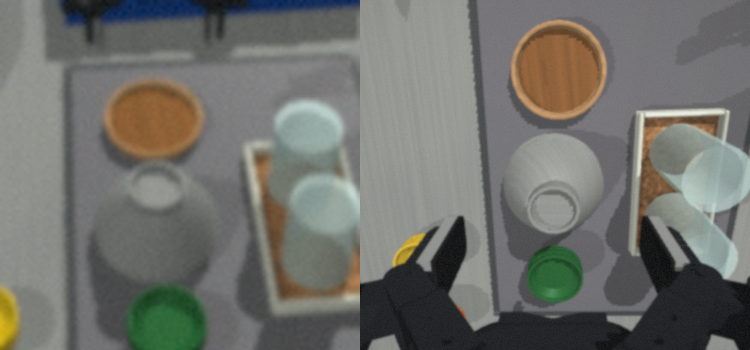

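View pics/w13z.png

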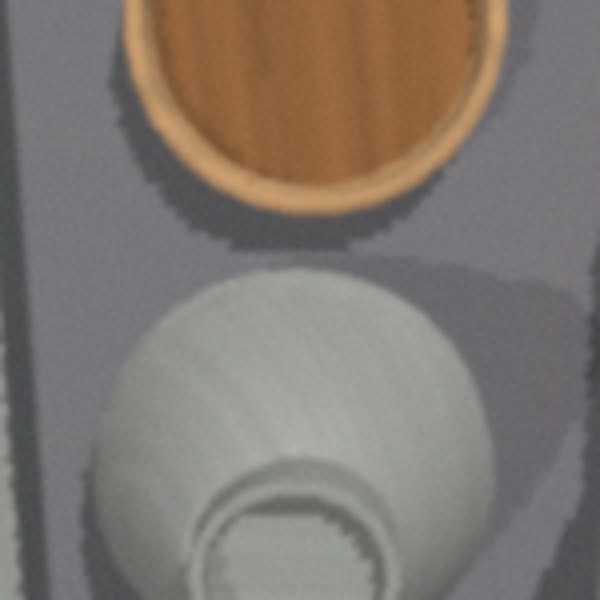

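Emit:
{"fn": "move_arm", "kwargs": {"commands": [0,0.97,0.21,0,0,0.97,0.21,0,0,0.97,0.21,0,0,0.97,0.21,0,0,0.97,0.21,0,0,0.97,0.21,0,0,0.97,0.21,0,0,0.97,0.21,0,0,0.97,0.21,0,0,0.97,0.21,0,0,0.97,0.21,0,0,0.97,0.21,0,0,0.97,0.21,0,0,0.97,0.21,0,0,0.97,0.21,0,0,0.97,0.21,0,0,0.97,0.21,0,0,0.97,0.21,0,0,0.97,0.21,0]}}

```text
time: 30.32
eef_pos: [0.5694, 0.2813, 0.1762]
tcp_rot: [0.0, 0.707, -0.0, 0.707]
contact_force: [-0.6, 1.4, -0.9]
opening: 0.998
```

Emit:
{"fn": "move_arm", "kwargs": {"commands": [1,0,0,0,0,0,0,0,0,0,0,0]}}

```text
time: 30.7
eef_pos: [0.5692, 0.2804, 0.1518]
tcp_rot: [0.0, 0.707, -0.0, 0.707]
contact_force: [0.2, 0.1, 0.1]
opening: 0.999
```

Run:
```python
from meas import *
wm,st=snap('wrist','w14');print(st['eef_pos'])
K,W=cam('wrist',st)
def g(im):
    h=cv2.cvtColor(im,cv2.COLOR_RGB2HSV); return (h[...,0]>45)&(h[...,0]<80)&(h[...,1]>90)&(h[...,2]>30)
ct,s=blob(g(wm),(252,150));print(s,circ(K,W,ct,.030),circ(K,W,ct,.030,.033))
im,st=load('w13');K,W=cam('wrist',st);ct,s=blob(g(im),(255,308));print(s,circ(K,W,ct[ct[:,1]>305],.039,.033))
z=cv2.resize(im[260:350,210:300],None,fx=4,fy=4,interpolation=cv2.INTER_CUBIC)
cv2.imwrite('pics/w14z.png',np.hstack([z,wm[:360,100:420]])[...,::-1])
```

```text
[0.56917828 0.28041347 0.15175927]
[ 219  146   67   67 3537] (array([0.5683969 , 0.28221243, 0.03176159]), np.float64(0.00035685959175406573)) (array([0.56845193, 0.28214235]), np.float64(0.0012375257575223835))
[ 227  280   56   57 2497] (array([ 0.47015867, -0.34099451]), np.float64(0.0008095968236513519))
```

View pics/w14z.png

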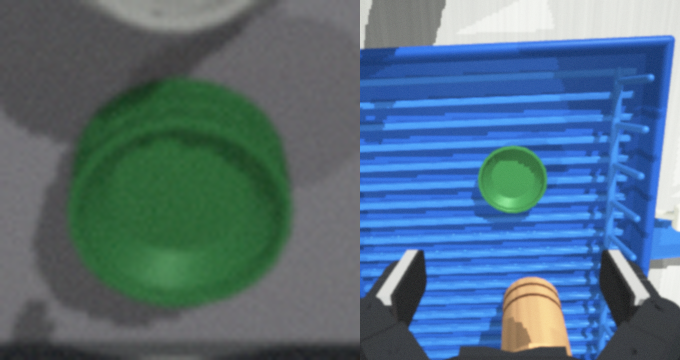

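Emit:
{"fn": "move_arm", "kwargs": {"commands": [1,0.06,-0.03,0,1,0,0,0,1,0,0,0,1,0,0,0,0.8,0,0,0,0.5,0,0,0,0.3,0,0,0,0,0,0,0,0,0,0,0]}}

```text
time: 31.88
eef_pos: [0.5688, 0.2822, 0.0123]
tcp_rot: [0.0, 0.707, 0.0, 0.708]
contact_force: [0.2, -0.5, 0.8]
opening: 1.003
```

Run:
```python
from meas import *
wm,st=snap('wrist','w15');im,_=snap('side','d15');print(st['eef_pos'],st['contact_force'])
z=cv2.resize(im[90:190,230:330],None,fx=3.5,fy=3.5,interpolation=cv2.INTER_CUBIC)
cv2.imwrite('pics/d15z.png',np.hstack([z[...,::-1][:350],wm[34:384,60:450,::-1]]))
```

```text
[0.56877563 0.28223211 0.01231122] [ 0.1856032  -0.52510416  0.79994078]
```

View pics/d15z.png

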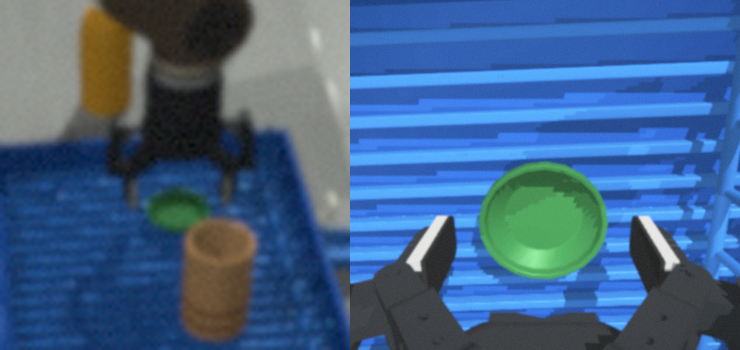

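Emit:
{"fn": "move_arm", "kwargs": {"commands": [0.15,0,0,0,0.1,0,0,0,0,0,0,0]}}

```text
time: 32.35
eef_pos: [0.5678, 0.2819, 0.0047]
tcp_rot: [-0.0, 0.707, -0.0, 0.707]
contact_force: [-0.1, -1.1, -0.8]
opening: 1.001
```

Emit:
{"fn": "move_arm", "kwargs": {"commands": [0,0,0,0,0,0,0,0,0,0,0,0,0,0,0,0,0,0,0,0], "jaw": 55, "force": 25}}

```text
time: 32.98
eef_pos: [0.5684, 0.2821, 0.0058]
tcp_rot: [0.0, 0.707, 0.0, 0.707]
contact_force: [-1.3, -0.5, 6.0]
opening: 0.767
```

Run:
```python
from meas import *
wm,st=snap('wrist','w16');print(st['eef_pos'],st['contact_force'],st['opening']*85.4)
z=cv2.resize(wm[200:350,140:370],None,fx=3.4,fy=3.4,interpolation=cv2.INTER_CUBIC)
cv2.imwrite('pics/w16z.png',z[...,::-1])
```

```text
[0.56837634 0.2821016  0.00579884] [-1.2966527  -0.52056774  6.04863417] 65.54381250504055
```

View pics/w16z.png

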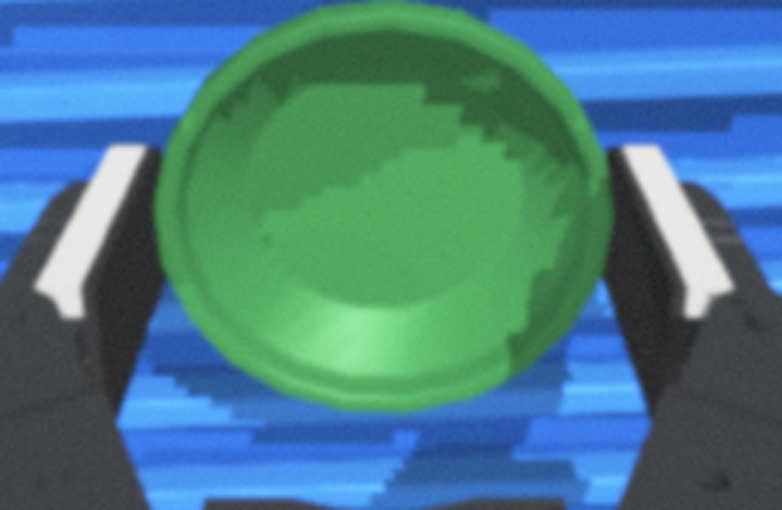

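Emit:
{"fn": "move_arm", "kwargs": {"commands": [-0.2,0,0,0,-0.4,0,0,0,-0.8,0,0,0,-0.9,0,0,0,-0.9,0,0,0,-0.9,0,0,0,-0.9,0,0,0,-0.8,0,0,0,-0.2,0,0,0,0,0,0,0]}}

```text
time: 34.28
eef_pos: [0.5681, 0.282, 0.1554]
tcp_rot: [0.0, 0.707, 0.0, 0.707]
contact_force: [-0.7, -0.1, -1.2]
opening: 0.766
```

Run:
```python
from meas import *
wm,st=snap('wrist','w17');im,_=snap('side','d17');print(st['eef_pos'],st['contact_force'],st['opening']*85.4)
z=cv2.resize(im[60:160,230:330],None,fx=3.5,fy=3.5,interpolation=cv2.INTER_CUBIC)
cv2.imwrite('pics/d17z.png',np.hstack([z[...,::-1][:350],wm[34:384,60:450,::-1]]))
```

```text
[0.56807452 0.28197721 0.1554088 ] [-0.71790472 -0.09304509 -1.17066045] 65.37533380332083
```

View pics/d17z.png

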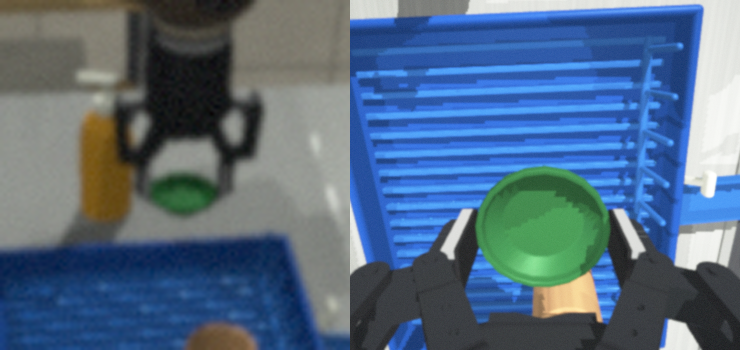

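Held level. Carry to the stack (stopping short in y for a fresh look at it).

Emit:
{"fn": "move_arm", "kwargs": {"commands": [0,-0.5,-0.1,0,0,-0.95,-0.15,0,0,-0.95,-0.15,0,0,-0.95,-0.15,0,0,-0.95,-0.15,0,0,-0.95,-0.15,0,0,-0.95,-0.15,0,0,-0.95,-0.15,0,0,-0.95,-0.15,0,0,-0.95,-0.15,0,0,-0.95,-0.15,0,0,-0.95,-0.15,0,0,-0.95,-0.15,0,0,-0.95,-0.15,0,0,-0.95,-0.15,0,0,-0.95,-0.15,0,0,-0.95,-0.15,0,0,-0.95,-0.15,0,0,-0.95,-0.15,0,0,-0.95,-0.15,0]}}

```text
time: 36.88
eef_pos: [0.493, -0.1835, 0.1552]
tcp_rot: [0.0, 0.707, -0.001, 0.707]
contact_force: [-1.3, 0.0, -0.9]
opening: 0.764
```

Emit:
{"fn": "move_arm", "kwargs": {"commands": [0,-0.95,-0.16,0,0,-0.95,-0.16,0,0,-0.95,-0.16,0,0,-0.95,-0.16,0,0,-0.95,-0.16,0,0,-0.8,-0.17,0,0,-0.8,0,0,0,0,0,0,0,0,0,0]}}

```text
time: 38.0
eef_pos: [0.4701, -0.3401, 0.1549]
tcp_rot: [0.0, 0.707, 0.0, 0.707]
contact_force: [0.6, -0.4, -0.6]
opening: 0.761
```

Run:
```python
from meas import *
wm,st=snap('wrist','w18');im,_=snap('side','d18');print(st['eef_pos'],st['contact_force'],st['opening']*85.4)
z=cv2.resize(im[230:330,215:315],None,fx=3.5,fy=3.5,interpolation=cv2.INTER_CUBIC)
cv2.imwrite('pics/d18z.png',np.hstack([z[...,::-1][:350],wm[34:384,60:450,::-1]]))
```

```text
[ 0.47012952 -0.34005262  0.15492421] [ 0.5907031  -0.39176834 -0.62276749] 64.96752690310848
```

View pics/d18z.png

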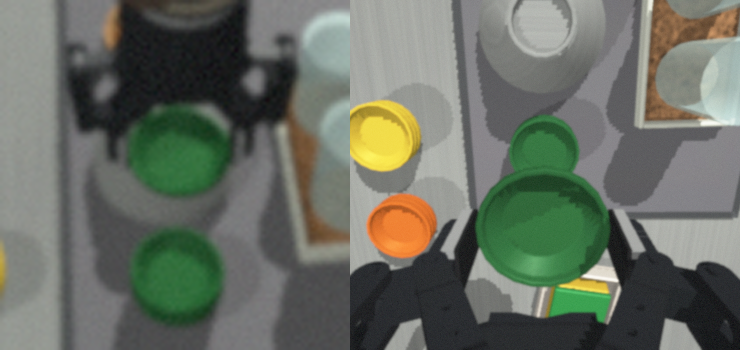

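Run:
```python
from meas import *
im,st=load('w18');K,W=cam('wrist',st)
h=cv2.cvtColor(im,cv2.COLOR_RGB2HSV); g=((h[...,0]>45)&(h[...,0]<85)&(h[...,1]>90)&(h[...,2]>30))
ct,s=blob(g,(254,240));print(s)
a=ct[(ct[:,1]<195)];print(len(a),circ(K,W,a,.039,.0325),circ(K,W,a,.039))
b=ct[(ct[:,1]>212)];print(circ(K,W,b,.179,.0325),circ(K,W,b,.179))
z=cv2.resize(im[140:230,200:310],None,fx=6,fy=6,interpolation=cv2.INTER_CUBIC);cv2.imwrite('pics/w18z.png',z[...,::-1])
```

```text
[  184   149   137   209 17051]
119 (array([ 0.47064079, -0.34107098]), np.float64(0.0007926098568974815)) (array([ 0.47065381, -0.33975416,  0.03136013]), np.float64(0.0005255387682603492))
(array([ 0.47077019, -0.34259539]), np.float64(0.006576493123249486)) (array([ 0.47074832, -0.34287244,  0.03364926]), np.float64(0.006477803899267063))
```

View pics/w18z.png

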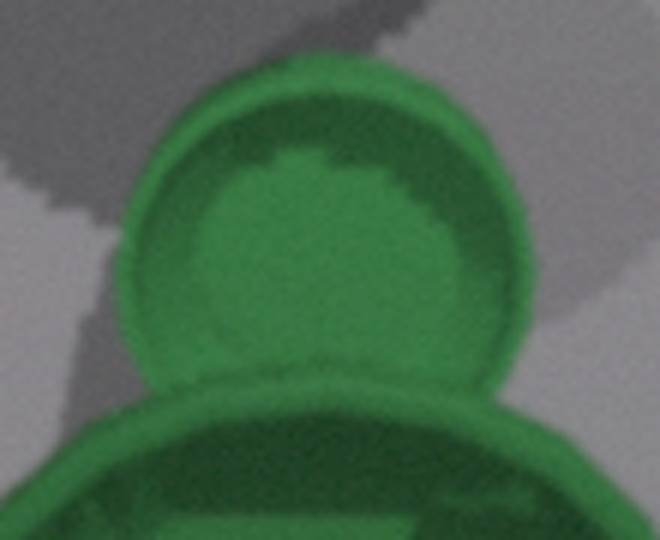

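Run:
```python
from meas import *
im,st=load('w18');K,W=cam('wrist',st)
for z in (0.02,.034):print(onz(K,W,(130,169),z),onz(K,W,(147,258),z))
```

```text
[ 0.35008105 -0.33051882  0.02      ] [ 0.35586348 -0.42895207  0.02      ]
[ 0.35592219 -0.32709144  0.034     ] [ 0.36142278 -0.42072698  0.034     ]
```

Clear of the look-alikes (edge x≈0.36, fingers reach 0.41). Lower.

Emit:
{"fn": "move_arm", "kwargs": {"commands": [0.6,0,0.02,0,1,0,0,0,1,0,0,0,0.8,0,0,0,0.6,0,0,0,0.4,0,0,0,0.2,0,0,0,0.2,0,0,0,0,0,0,0,0,0,0,0]}}

```text
time: 39.35
eef_pos: [0.4709, -0.3408, 0.0357]
tcp_rot: [-0.0, 0.707, -0.0, 0.707]
contact_force: [0.3, 0.3, -0.4]
opening: 0.763
```

Run:
```python
from meas import *
wm,st=snap('wrist','w19');im,_=snap('side','d19');print(st['eef_pos'],st['contact_force'],st['opening']*85.4)
z=cv2.resize(im[230:330,215:315],None,fx=3.5,fy=3.5,interpolation=cv2.INTER_CUBIC)
cv2.imwrite('pics/d19z.png',np.hstack([z[...,::-1][:350],wm[34:384,60:450,::-1]]))
```

```text
[ 0.47085983 -0.34077285  0.03570053] [ 0.3391988   0.26907413 -0.41217746] 65.17932505583873
```

View pics/d19z.png

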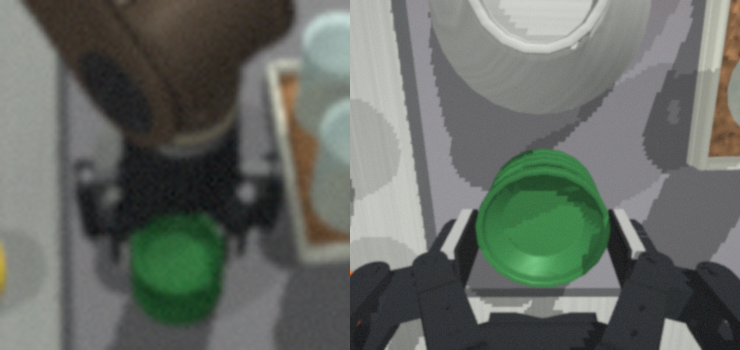

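Emit:
{"fn": "move_arm", "kwargs": {"commands": [0.15,0.01,0,0,0.12,0,0,0,0.08,0,0,0,0,0,0,0]}}

```text
time: 39.95
eef_pos: [0.4704, -0.3401, 0.0261]
tcp_rot: [0.0, 0.707, 0.0, 0.707]
contact_force: [0.1, -0.7, -1.3]
opening: 0.767
```

Emit:
{"fn": "move_arm", "kwargs": {"commands": [0.06,0,0,0,0.04,0,0,0,0,0,0,0]}}

```text
time: 40.33
eef_pos: [0.4706, -0.3403, 0.0239]
tcp_rot: [-0.0, 0.707, -0.0, 0.707]
contact_force: [0.8, 0.7, 0.4]
opening: 0.759
```

Emit:
{"fn": "move_arm", "kwargs": {"commands": [0.04,0,0,0,0,0,0,0]}}

```text
time: 40.58
eef_pos: [0.4707, -0.3404, 0.0232]
tcp_rot: [-0.0, 0.707, -0.0, 0.707]
contact_force: [-1.2, -0.1, 0.9]
opening: 0.764
```

Emit:
{"fn": "move_arm", "kwargs": {"commands": [0.03,0,0,0,0,0,0,0]}}

```text
time: 40.83
eef_pos: [0.4707, -0.3404, 0.0231]
tcp_rot: [-0.0, 0.707, 0.0, 0.707]
contact_force: [-1.4, 2.7, 5.5]
opening: 0.761
```

Emit:
{"fn": "move_arm", "kwargs": {"commands": [0.02,0,0,0,0,0,0,0]}}

```text
time: 41.08
eef_pos: [0.4708, -0.3404, 0.0231]
tcp_rot: [-0.0, 0.707, 0.0, 0.707]
contact_force: [-2.3, 2.2, 6.6]
opening: 0.764
```

Emit:
{"fn": "move_arm", "kwargs": {"commands": [0,0,0,0,0,0,0,0,0,0,0,0,0,0,0,0], "jaw": 85.4}}

```text
time: 41.58
eef_pos: [0.4705, -0.3402, 0.0214]
tcp_rot: [0.0, 0.707, 0.0, 0.707]
contact_force: [-1.0, 0.2, 0.1]
opening: 1.0
```

Emit:
{"fn": "move_arm", "kwargs": {"commands": [-0.3,0,0,0,-0.8,0,0,0,-1,0,0,0,-1,0,0,0,-1,0,0,0,-1,0,0,0,-1,0,0,0,-0.2,0.5,0,0,0,0.8,0,0,0,0.8,0,0,0,0,0,0,0,0,0,0]}}

```text
time: 43.08
eef_pos: [0.4705, -0.2873, 0.1786]
tcp_rot: [-0.0, 0.707, 0.0, 0.707]
contact_force: [0.5, -0.1, -0.5]
opening: 0.999
```

Run:
```python
from meas import *
wm,st=snap('wrist','w20');im,_=snap('side','d20');print(st['eef_pos'],st['contact_force'],st['opening']*85.4)
z=cv2.resize(im[230:330,215:315],None,fx=3.5,fy=3.5,interpolation=cv2.INTER_CUBIC)
cv2.imwrite('pics/d20z.png',np.hstack([z[...,::-1][:350],wm[34:384,60:450,::-1]]))
z=cv2.resize(wm[160:300,180:330],None,fx=4,fy=4,interpolation=cv2.INTER_CUBIC);cv2.imwrite('pics/w20z.png',z[...,::-1])
```

```text
[ 0.47050585 -0.28734328  0.17864946] [ 0.49204399 -0.09532487 -0.53241082] 85.326842635341
```

View pics/d20z.png

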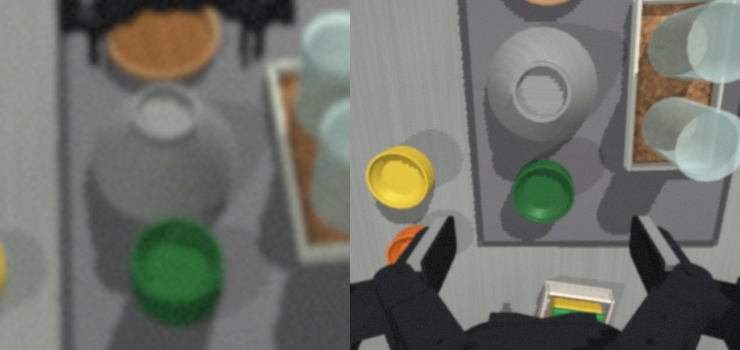

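View pics/w20z.png

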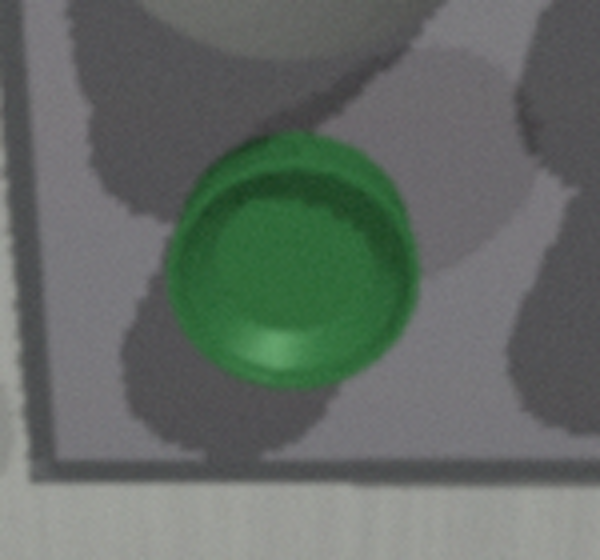

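Emit:
{"fn": "move_arm", "kwargs": {"commands": [0,0.5,0.1,0,0,0.96,0.273,0,0,0.96,0.273,0,0,0.96,0.273,0,0,0.96,0.273,0,0,0.96,0.273,0,0,0.96,0.273,0,0,0.96,0.273,0,0,0.96,0.273,0,0,0.96,0.273,0,0,0.96,0.273,0,0,0.96,0.273,0,0,0.96,0.273,0,0,0.96,0.273,0,0,0.96,0.273,0,0,0.96,0.273,0,0,0.96,0.273,0,0,0.96,0.273,0,0,0,0,0,0,0,0,0]}}

```text
time: 45.68
eef_pos: [0.5888, 0.1325, 0.179]
tcp_rot: [-0.0, 0.707, -0.0, 0.707]
contact_force: [0.1, -0.6, 0.1]
opening: 0.999
```

Run:
```python
from meas import *
wm,st=snap('wrist','w21');print(st['eef_pos'],st['contact_force'],st['opening']*85.4)
z=cv2.resize(wm[100:290,170:360],None,fx=3.15,fy=3.15,interpolation=cv2.INTER_CUBIC);cv2.imwrite('pics/w21z.png',z[...,::-1])
```

```text
[0.58880918 0.13254376 0.17896151] [ 0.08043641 -0.56062831  0.13815465] 85.35080015195787
```

View pics/w21z.png

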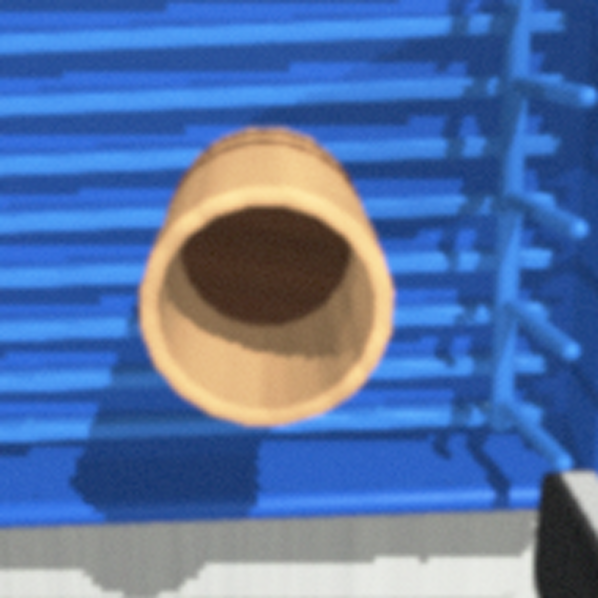

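Run:
```python
from meas import *
im,st=load('w21');K,W=cam('wrist',st);t=np.linspace(0,6.28,24)
print(circ(K,W,[(170+(267.5+126.5*np.cos(a))/3.15-.3,100+(306+119*np.sin(a))/3.15-.3) for a in t],.108))
for uv in [(490,420),(520,100),(570,460),(585,90)]: print(onz(K,W,(170+uv[0]/3.15,100+uv[1]/3.15),.03).round(3),onz(K,W,(170+uv[0]/3.15,100+uv[1]/3.15),.062).round(3))
# dish from w13/w1
for fn,uv in [('w13',(257,104)),('w1',(220,86)),('w20',(250,30))]:
    im,st=load(fn);K,W=cam('wrist',st);h=cv2.cvtColor(im,cv2.COLOR_RGB2HSV);o=(h[...,0]>5)&(h[...,0]<20)&(h[...,1]>90)&(h[...,2]>70)
    ct,s=blob(o,uv);print(fn,s,circ(K,W,ct,.017))
```

```text
(array([0.58997959, 0.13398022, 0.03134201]), np.float64(4.158284067086836e-05))
[0.668 0.066 0.03 ] [0.66  0.081 0.062]
[0.669 0.176 0.03 ] [0.661 0.18  0.062]
[0.698 0.05  0.03 ] [0.686 0.067 0.062]
[0.689 0.179 0.03 ] [0.679 0.183 0.062]
w13 [ 211   54   95   99 7376] (array([ 0.4738561 , -0.11205755,  0.04650189]), np.float64(0.0002488351819204729))
w1 [ 185   50   69   73 3943] (array([ 0.47399791, -0.11232105,  0.04631741]), np.float64(0.00031928908835232))
w20 [ 208    0   99   40 2846] (array([ 0.47434299, -0.13537137,  0.02867217]), np.float64(0.008246650152573608))
```

Emit:
{"fn": "move_arm", "kwargs": {"commands": [0.6,0.06,0.04,0,1,0,0,0,1,0,0,0,1,0,0,0,0.9,0,0,0,0.5,0,0,0,0.16,0,0,0,0,0,0,0,0,0,0,0]}}

```text
time: 46.85
eef_pos: [0.5909, 0.1343, 0.0513]
tcp_rot: [0.0, 0.706, 0.0, 0.708]
contact_force: [-0.1, -0.0, -0.3]
opening: 1.003
```

Emit:
{"fn": "move_arm", "kwargs": {"commands": [0,0,0,0,0,0,0,0,0,0,0,0,0,0,0,0,0,0,0,0,0,0,0,0], "jaw": 52, "force": 35}}

```text
time: 47.6
eef_pos: [0.5907, 0.1343, 0.0513]
tcp_rot: [0.0, 0.707, 0.0, 0.708]
contact_force: [-2.6, 0.4, 4.9]
opening: 0.747
```

Emit:
{"fn": "move_arm", "kwargs": {"commands": [-0.4,0,0,0,-0.9,0,0,0,-1,0,0,0,-1,0,0,0,-1,0,0,0,-0.5,0,0,0,0,0,0,0]}}

```text
time: 48.48
eef_pos: [0.5905, 0.1343, 0.1708]
tcp_rot: [0.0, 0.707, 0.0, 0.708]
contact_force: [-0.4, 0.2, -1.5]
opening: 0.75
```

Run:
```python
from meas import *
wm,st=snap('wrist','w22');im,_=snap('side','d22');print(st['eef_pos'],st['contact_force'],st['opening']*85.4)
z=cv2.resize(im[80:200,225:345],None,fx=3,fy=3,interpolation=cv2.INTER_CUBIC)
cv2.imwrite('pics/d22z.png',np.hstack([z[...,::-1][:350],wm[34:384,60:450,::-1]]))
```

```text
[0.59045945 0.13425659 0.17079648] [-0.42637451  0.22006846 -1.47320222] 64.00811214186562
```

View pics/d22z.png

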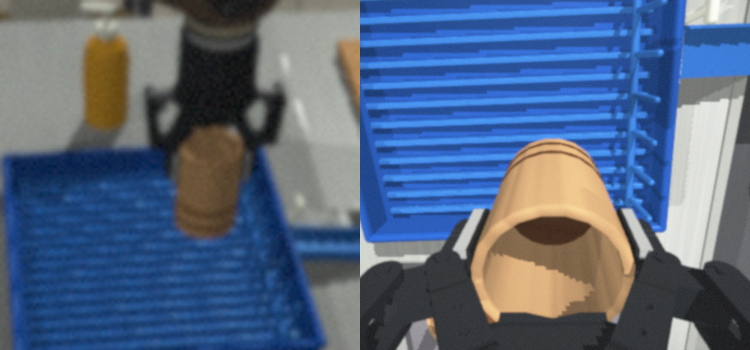

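Emit:
{"fn": "move_arm", "kwargs": {"commands": [0,-0.46,-0.22,0,0,-0.94,-0.444,0,0,-0.94,-0.444,0,0,-0.94,-0.444,0,0,-0.94,-0.444,0,0,-0.94,-0.444,0,0,-0.94,-0.444,0,0,-0.94,-0.444,0,0,-0.94,-0.444,0,0,-0.94,-0.444,0,0,-0.94,-0.444,0,0,0,0,0,0,0,0,0]}}

```text
time: 50.2
eef_pos: [0.4732, -0.112, 0.1697]
tcp_rot: [0.0, 0.707, 0.0, 0.707]
contact_force: [-0.2, -0.1, -1.3]
opening: 0.741
```

Run:
```python
from meas import *
wm,st=snap('wrist','w23');im,_=snap('side','d23');print(st['eef_pos'],st['contact_force'],st['opening']*85.4)
z=cv2.resize(im[160:280,205:325],None,fx=3,fy=3,interpolation=cv2.INTER_CUBIC)
cv2.imwrite('pics/d23z.png',np.hstack([z[...,::-1][:350],wm[34:384,60:450,::-1]]))
```

```text
[ 0.47324188 -0.11198222  0.16968642] [-0.17052125 -0.05200593 -1.34640442] 63.31223706531315
```

View pics/d23z.png

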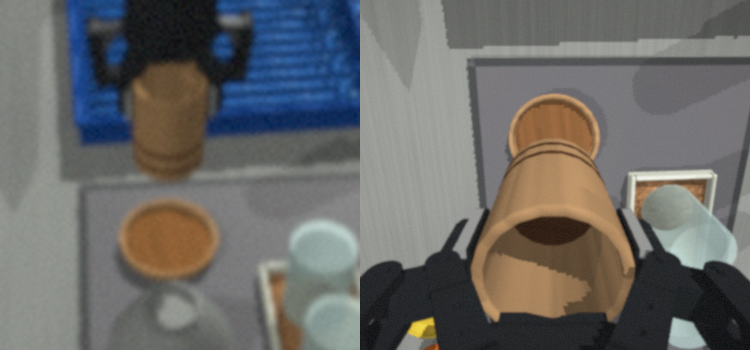

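Emit:
{"fn": "move_arm", "kwargs": {"commands": [0.6,0,0.02,0,1,0,0,0,1,0,0,0,0.8,0,0,0,0.5,0,0,0,0.3,0,0,0,0.2,0,0,0,0,0,0,0,0,0,0,0]}}

```text
time: 51.42
eef_pos: [0.4746, -0.1125, 0.0608]
tcp_rot: [-0.0, 0.707, -0.0, 0.708]
contact_force: [0.2, 0.7, -1.6]
opening: 0.749
```

Run:
```python
from meas import *
wm,st=snap('wrist','w24');im,_=snap('side','d24');print(st['eef_pos'],st['contact_force'],st['opening']*85.4)
z=cv2.resize(im[180:280,215:315],None,fx=3.5,fy=3.5,interpolation=cv2.INTER_CUBIC)
cv2.imwrite('pics/d24z.png',np.hstack([z[...,::-1][:350],wm[34:384,60:450,::-1]]))
```

```text
[ 0.4745728  -0.1124717   0.06078392] [ 0.24419553  0.67240249 -1.61507099] 63.95114198931576
```

View pics/d24z.png

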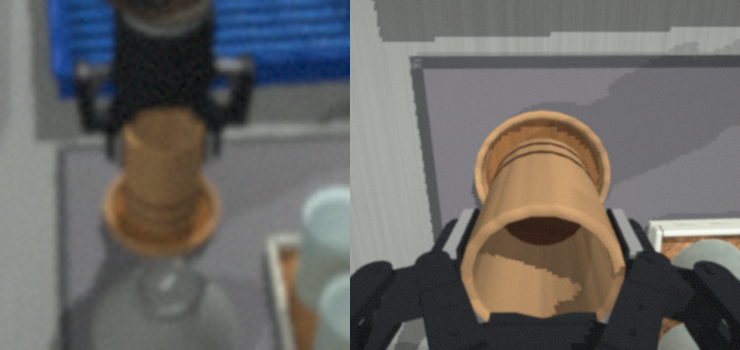

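Emit:
{"fn": "move_arm", "kwargs": {"commands": [0.15,0,0,0,0.12,0,0,0,0.08,0,0,0,0,0,0,0]}}

```text
time: 52.02
eef_pos: [0.4739, -0.1121, 0.0511]
tcp_rot: [0.0, 0.707, 0.0, 0.707]
contact_force: [-0.9, 0.0, -1.3]
opening: 0.748
```

Emit:
{"fn": "move_arm", "kwargs": {"commands": [0.05,0,0,0,0.02,0,0,0,0,0,0,0]}}

```text
time: 52.4
eef_pos: [0.4741, -0.1122, 0.0497]
tcp_rot: [-0.0, 0.707, 0.0, 0.707]
contact_force: [-0.4, -0.5, -1.9]
opening: 0.746
```

Emit:
{"fn": "move_arm", "kwargs": {"commands": [0.03,0,0,0,0,0,0,0]}}

```text
time: 52.65
eef_pos: [0.4742, -0.1123, 0.0493]
tcp_rot: [-0.0, 0.707, -0.0, 0.707]
contact_force: [-0.7, 0.8, 1.5]
opening: 0.745
```

Touching, at the expected height. One more nudge, then release.

Emit:
{"fn": "move_arm", "kwargs": {"commands": [0.02,0,0,0,0,0,0,0]}}

```text
time: 52.9
eef_pos: [0.4743, -0.1124, 0.0493]
tcp_rot: [-0.0, 0.707, 0.0, 0.707]
contact_force: [-2.5, 0.8, 5.8]
opening: 0.745
```

Emit:
{"fn": "move_arm", "kwargs": {"commands": [0,0,0,0,0,0,0,0,0,0,0,0,0,0,0,0], "jaw": 85.4}}

```text
time: 53.4
eef_pos: [0.4741, -0.1122, 0.0483]
tcp_rot: [0.0, 0.707, 0.0, 0.707]
contact_force: [-0.6, 0.2, 0.3]
opening: 1.005
```

Emit:
{"fn": "move_arm", "kwargs": {"commands": [-0.4,0,0,0,-1,0,0,0,-1,0,0,0,-1,0,0,0,-1,0,0,0,-1,0,0,0,-1,0,0,0,-1,0,0,0,-1,0,0,0,-1,0,0,0,-0.6,0,0,0,0,-0.8,0.3,0,0,-0.8,0.3,0,0,-0.8,0.3,0,0,-0.8,0.3,0,0,0,0,0,0,0,0,0]}}

```text
time: 55.52
eef_pos: [0.504, -0.1922, 0.298]
tcp_rot: [0.0, 0.707, 0.0, 0.707]
contact_force: [-0.3, -0.2, -0.2]
opening: 0.998
```

Run:
```python
from meas import *
wm,st=snap('wrist','w25');im,_=snap('side','d25');sc,_=snap('scene','s25');print(st['eef_pos'],st['contact_force'],st['time'])
z=cv2.resize(im[200:340,220:345],None,fx=2.8,fy=2.8,interpolation=cv2.INTER_CUBIC)
cv2.imwrite('pics/d25z.png',np.hstack([z[...,::-1][:384],wm[:384,60:460,::-1]]))
z=cv2.resize(sc[130:240,90:250],None,fx=4,fy=4,interpolation=cv2.INTER_CUBIC);cv2.imwrite('pics/s25z.png',z[...,::-1])
```

```text
[ 0.50400427 -0.1921955   0.29804715] [-0.33502185 -0.20378664 -0.1692174 ] 55.525
```

View pics/d25z.png

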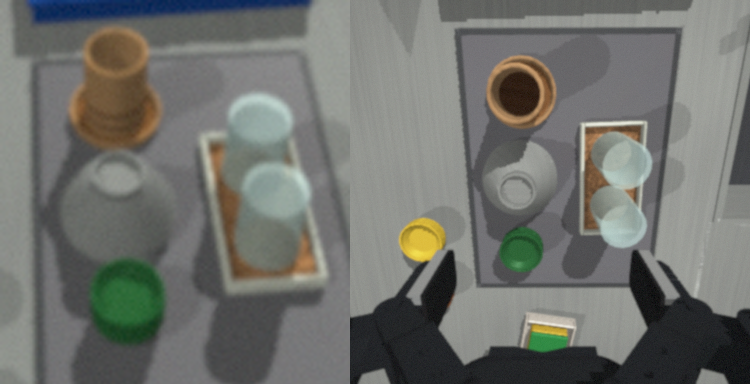

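View pics/s25z.png

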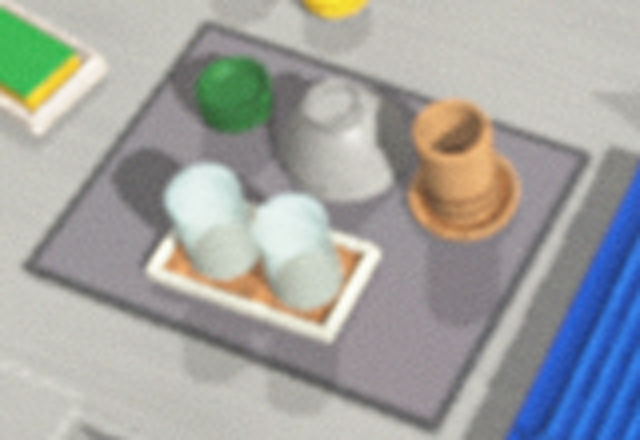

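Run:
```python
from meas import *
im,_=load('w25');z=cv2.resize(im[40:260,180:370],None,fx=3.5,fy=2.7,interpolation=cv2.INTER_CUBIC);cv2.imwrite('pics/w25z.png',z[...,::-1])
```

```text
(no output)
```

View pics/w25z.png

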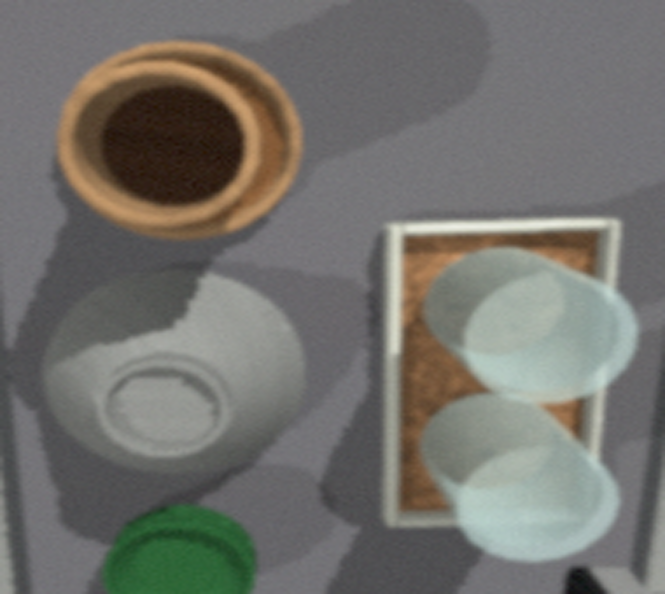

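Run:
```python
from meas import *
im,st=load('w25');K,W=cam('wrist',st);t=np.linspace(0,6.28,24)
for n,c,a,b,z in [('cup',(164,146),97,85,.106),('foot',(164,408),67,49,.075),('tumNew',(551,326),86,74,.096),('tumHome',(537,488),82,72,.096),('dish',(181,139),121,100,.017)]:
    print(n,circ(K,W,[(180+(c[0]+a*np.cos(q))/3.5-.3,40+(c[1]+b*np.sin(q))/2.7-.3) for q in t],z))
```

```text
cup (array([ 0.47519362, -0.11405506,  0.03119704]), np.float64(0.0008200819127993131))
foot (array([ 0.4693892 , -0.23399459,  0.0249464 ]), np.float64(0.00021093995128129966))
tumNew (array([ 0.60398116, -0.18970243,  0.03125387]), np.float64(0.0015916202903316658))
tumHome (array([ 0.60533198, -0.26745081,  0.03335186]), np.float64(0.0024661479137852165))
dish (array([ 0.47458487, -0.11164995,  0.04740367]), np.float64(0.000405999542872395))
```

```bash
python3 -c "
from plant import ctrl
print(ctrl.sign_off(), ctrl.get_state()['time'])"
```

```text
the job is handed in; nothing more can be done
the job is handed in; nothing more can be done
```

I put all four pieces away in the order listed and handed the job in at about 56 s of the 123 s allowed. Each piece was lowered until it just touched, with 7 N or less on the wrist, then released and checked by camera.

| Piece | Final check |
|---|---|
| Tumbler | Upside down in the free half of the tray. The two tumblers measured about 78 mm apart against 80 mm, but these were rough fits. |
| Bowl | Nested over its mate at the expected height; centres agree to about 1 mm. |
| Saucer | Touched down within 0.5 mm of the expected height. It looks level and centred, but I did not measure its centre after release. |
| Chopstick cup | Upright in the drip dish; rim about 2–2.5 mm from the dish centre in the last picture, though I lined it up to within about 0.5 mm. |

- **Gripper:** the fingers looked about 25 mm shorter than described, in both the wrist and side pictures. I set the grip heights from what the pictures showed.
- **Other items:** the home tumbler, tray, drip dish and look-alikes look where they were, by eye. I did not compare the bottle's position, but the arm never touched it.

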